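# Make up two experiment kits on the school lab bench

## Task

Make up the two experiment kits from the stock on the bench: in the blue tray, one to a compartment and starting from the end with the solid block, stand the red-capped jar, the spirit burner and the blue dropper bottle; in the yellow tray, again starting from its block, stand the green-capped jar and the copper cup. Each must end upright on the floor of its compartment, and be set down gently, not dropped or knocked over. Leave the black-capped jar, the wash bottle and the measuring cylinder where they are.

Things in the scene. Friction and masses are not known exactly. Their poses are not given: they have to be found in the camera images.
- jar_red_center (a point): Loose closed round white plastic jar with a red screw cap, 70 mm tall: body 44 mm in diameter up to 53 mm, cap 47 mm in diameter above. This point is on its axis, half-way up, 35 mm above its underside; z is its axis, upwards. Starts standing on the bench among the stock.
- jar_green_center (a point): Loose closed round white plastic jar with a green screw cap, 70 mm tall: body 44 mm in diameter up to 53 mm, cap 47 mm in diameter above. This point is on its axis, half-way up, 35 mm above its underside; z is its axis, upwards. Starts standing on the bench among the stock.
- burner_center (a point): Loose small clear-glass spirit burner (empty), 84 mm tall: squat glass body, widest 54 mm from 12 to 26 mm above its underside, narrowing to a 26 mm metal collar at 44 mm; above 50 mm a firmly fixed grey cap, 26 mm in diameter, straight up to 80 mm: grip it there, 23 mm above this point. This point is on its axis, half-way up, 42 mm above the underside; z upwards.
- dropper_center (a point): Loose blue plastic dropper bottle with black collar and black rubber bulb, 84 mm tall: straight blue body 36 mm in diameter up to 52 mm, neck collar 24 mm in diameter from 56 to 68 mm, bulb 16 mm above. This point is on its axis, half-way up, 42 mm above its underside; z is its axis, upwards. Starts standing among the stock.
- calorimeter_center (a point): Loose copper calorimeter cup, an open straight cylinder 44 mm in diameter and 65 mm tall, wall 2 mm. This point is on its axis, half-way up, 32.5 mm above its underside; z is its axis, upwards. Starts standing, mouth up, among the stock.
- tray_blue: Low blue kit tray fixed to the bench, any yaw, either side: white floor, top at z = 4 mm; walls 3 mm thick, tops at 14 mm; three compartments in a row, each 72 mm long, 74 mm wide inside. At one end a solid blue block, 24 x 80 x 14 mm. Origin on the bench, mid-row without the block; x along the row, away from the block, z up. Compartment centres from the block: x = -75, 0 and +75 mm; y = 0.
- tray_yellow: Low yellow kit tray fixed to the bench, any yaw, either side: white floor, top at z = 4 mm; walls 3 mm thick, tops at 14 mm; two compartments in a row, each 72 mm long, 74 mm wide inside. At one end a solid yellow block, 24 x 80 x 14 mm. Origin on the bench, mid-row without the block; x along the row, away from the block, z up. Compartment centres from the block: x = -37.5 and +37.5 mm; y = 0.
- jar_black_center (a point): Loose closed round white plastic jar with a black screw cap, 70 mm tall: body 44 mm in diameter up to 53 mm, cap 47 mm in diameter above. This point is on its axis, half-way up, 35 mm above its underside; z is its axis, upwards. Starts standing on the bench among the stock. It belongs to no kit and stays where it is.
- wash_bottle_center (a point): Loose orange plastic wash bottle with white top and bent spout, 60 mm in diameter, 185 mm tall, standing beyond the stock; stays where it is. This point is on its axis, 85 mm above its underside.
- cylinder_center (a point): Loose empty glass measuring cylinder, 30 mm in diameter, 190 mm tall, on a round blue foot 70 mm in diameter, standing beyond the stock; stays where it is. This point is on its axis, 95 mm above its underside.
Not all that is in view belongs to the job. What is shaped like the tray_yellow but brown, purple or turquoise is not meant.

How it is judged:
At the end, for the whole second after the job is handed in: Blue tray from its block: red-capped jar, burner, dropper bottle; yellow tray from its block: green-capped jar, copper cup. Each stands on its compartment floor (axis within 20 mm of its centre along and across, height within 4 mm), upright within 0.1 rad, released, at rest (x of jar_red_center in the frame of tray_blue between -0.095 and -0.055 m and y of jar_red_center in the frame of tray_blue between -0.02 and 0.02 m and z of jar_red_center in the frame of tray_blue between 0.035 and 0.043 m and angle between each of jar_red_center, burner_center, dropper_center, jar_green_center, calorimeter_center's own z axis and vertical below 0.1 rad and linear speed of each of jar_red, burner, dropper, jar_green, calorimeter below 0.02 m/s and x of burner_center in the frame of tray_blue between -0.02 and 0.02 m and y of burner_center in the frame of tray_blue between -0.02 and 0.02 m and z of burner_center in the frame of tray_blue between 0.042 and 0.05 m and x of dropper_center in the frame of tray_blue between 0.055 and 0.095 m and y of dropper_center in the frame of tray_blue between -0.02 and 0.02 m and z of dropper_center in the frame of tray_blue between 0.042 and 0.05 m and x of jar_green_center in the frame of tray_yellow between -0.0575 and -0.0175 m and y of jar_green_center in the frame of tray_yellow between -0.02 and 0.02 m and z of jar_green_center in the frame of tray_yellow between 0.035 and 0.043 m and x of calorimeter_center in the frame of tray_yellow between 0.0175 and 0.0575 m and y of calorimeter_center in the frame of tray_yellow between -0.02 and 0.02 m and z of calorimeter_center in the frame of tray_yellow between 0.0325 and 0.0405 m); the robot touches nothing.
It fails at once if the black-capped jar, the wash bottle or the measuring cylinder is moved by more than 25 mm (distance of any of jar_black_center, wash_bottle_center, cylinder_center from where it was at the start of the episode above 0.025 m).
It fails at once if one of the five kit things is knocked over (tilted by more than about 57 degrees) (angle between any of jar_red_center, burner_center, dropper_center, jar_green_center, calorimeter_center's own z axis and vertical above 1 rad).
It fails at once if one of the five kit things is dropped (let go and falling, from more than about 20 mm) ((contact force between the fingers and jar_red below 0.5 N and linear speed of jar_red above 0.6 m/s) or (contact force between the fingers and burner below 0.5 N and linear speed of burner above 0.6 m/s) or (contact force between the fingers and dropper below 0.5 N and linear speed of dropper above 0.6 m/s) or (contact force between the fingers and jar_green below 0.5 N and linear speed of jar_green above 0.6 m/s) or (contact force between the fingers and calorimeter below 0.5 N and linear speed of calorimeter above 0.6 m/s)).
It also fails if it takes over 131 s, if anything falls off the work surface, if the arm or the gripper's body presses on something with over 40 N, if the wrist force passes 120 N, or if a joint passes its speed limit or range.

## Robot

A 6-joint arm with a two-finger parallel gripper is mounted at the origin on the work surface. World frame = base frame: x ahead of the robot, y to its left, z up, the work surface at z = 0. Lengths are in m, angles in rad, forces in N, time in s.
With the tool pointing down it reaches from about 0.3 to 0.85 m from the base axis. Payload 5.4 kg.
Tool frame: the origin (TCP) lies midway between the tips of the shut fingers; the grasp point (between the pads) lies 19 mm behind it (bot.hold_point_z is the distance from the TCP to the grasp point, in m); z points along the fingers, y is the direction in which the jaws open and shut (so a half turn about z gives the same grasp; the last joint's range is limited). The gripper opens to 85 mm and grips with 20 to 120 N. Pads are 22 mm wide; open, the fingers measure 114 mm over their backs; the gripper's body (76 mm by 85 mm) begins 54 mm behind the grasp point. The pads swing forward as they close: fully open they stand 13 mm farther back than shut.
Start: joints at [1.04, 0.158, 1.597, -0, 1.386, -0.21], TCP at [0.181, 0.546, 0.231] pointing down, gripper open.
Joint ranges: [-2.91, 2.91], [-0.94, 2.29], [0.18, 2.7], [-1.29, 4.43], [0.17, 2.64], [-3, 3]. Speed limits (rad/s): [2.57, 2.57, 3.14, 3.14, 3.14, 3.14].

## Interface

Orientations are given as a 3x3 rotation matrix whose columns are the frame's x, y, z axes.
In Python, from bench import bot gives the robot as it stands.
- The arm moves only by the tool send_rows, never from a script. Its argument "moves" is a list of rows, each a list of 4 numbers: the shift along the tool's x, y, z in cm, then the turn about the tool's z in rad. In form: [[x, y, z, yaw], ...]. A call has 1 to 12 rows; each row shifts and turns the commanded pose from where the row before left it, along the tool's axes as they then stand; what a row does not reach is not made up. A row lasts 1/12 s, in which the tool goes at most 41.7 mm and 7.16 degrees, less where a joint would pass 70% of its speed; a pose out of reach is approached as far as the arm can. A call with a gripper value outside its range is refused whole. "jaw" is the finger opening in cm, from 0 to 8.54, set as the call begins (left out, the last holds). The fingers move at their own pace and stop on an object; the grip force is fixed at half the most. Time passes only in rows, so rows that do not move let the fingers close. It gives the time, the measured TCP pose, the force and the opening at its end, in the units of the state.
- bot.state(): the state, without advancing time (a new reading comes with each control period).
- bot.grab_frame(name): name is "scene" or "side" or "wrist"; returns a dict with "img" (480x640x3 uint8, red, green, blue), "intrinsics" (3x3 intrinsics, pixels), "k1" (the pictures are not rectified: a ray, as slopes to the right and down, at radius r is drawn at 1 + k1 r^2 times it, then the intrinsics apply), "origin" and "orientation" of the camera in the world. Camera axes: x right, y down, z forward; pixel columns grow to the right and rows downward; lengths in m; the calibration is good to about 2 mm. A picture is of the moment at which its call begins. There is no depth.
- bot.close_job(): hands the job in, once; it reports no verdict.
Trained networks look in a picture, given as the dict that the camera call returned (one of the last four; its "shot" number tells which), for a name from the list of things; names that differ only in an ending like _2 or _b are one class to them, and where a whole thing is asked for, a point or a joint stands for the part that bears it (a point fixed in the world has none). Each returns a list of dicts, best first, with "conf" (0 to 1); they miss things now and then, are a little off and sometimes report something else, mostly with a low value. They report only what shows in the picture. A call takes as long as a camera call. They do not tell look-alikes from the thing itself.
- bot.boxes_of(query, picture): "at" ([x, y, z] in m, in world coordinates, good to about 4 mm: the middle of the surface that is visible of it).
- bot.masks_of(query, picture): "mask" (480x640 bool, what is visible of it).
- bot.pinpoint(query, picture): "at" ([x, y, z] in m, in world coordinates, good to about 4 mm: a listed point, or the origin of a listed thing).
The state is a dict: "time_s": time; "joints": joint angles; "qd": joint speeds; "joint_efforts": joint torques, N m; "tcp_pos": TCP position; "eef_rot": TCP orientation; "ft_force": force on the tool from outside, world axes, zero at the start; "ft_torque": the same for the moment, N m; "finger_gap": finger opening in m.
Only numpy, scipy, OpenCV 4.12 (cv2) and the standard library are available. Lean on these libraries where they do the work, as an engineer would, in place of code of your own. Each camera call takes 0.05 s, during which the arm holds its last target.

## Working session

There is one attempt and no reset: what is moved stays moved. The work goes in short steps, Python scripts to look and compute and a tool call to move; the robot and the scene stay as the last step left them, time stands still between calls to the robot, and variables do not carry over. Pictures are saved under pics/ and viewed, and the job is handed in when it is done.

Besides the shell and the picture viewer there is one more tool, called after "Call:" as name(argument=value, ...), one argument or row to a line, values as JSON. send_rows: Moves the arm, as the interface text tells. Its arguments: {"type":"object","properties":{"moves":{"type":"array"},"jaw":{"type":"number"}},"required":["moves"]}

```bash
mkdir -p pics; ls
python3 - <<'E'
from bench import bot
import cv2
s=bot.state();print(s['time_s'],s['tcp_pos'],s['eef_rot'],s['finger_gap'])
for n in ['scene','side','wrist']:
    f=bot.grab_frame(n);cv2.imwrite(f'pics/{n}0.png',f['img'][:,:,::-1]);print(n,f['origin'],f['orientation'],f['intrinsics'],f['k1'])
E
```

```text
pics
0.0 [0.1810171  0.54511175 0.23030809] [[-9.48974513e-01  3.15351319e-01 -9.59208642e-04]
 [ 3.15352546e-01  9.48973114e-01 -1.67359080e-03]
 [ 3.82494146e-04 -1.89068390e-03 -9.99998140e-01]] 0.08551563195064425
scene [0.98192912 0.52156507 1.11473088] [[-0.8344518   0.44459335 -0.32561779]
 [ 0.55088269  0.68881249 -0.4712384 ]
 [ 0.01478014 -0.57260293 -0.8196996 ]] [[488.58325375   0.         325.7647132 ]
 [  0.         488.58325375 242.03266085]
 [  0.           0.           1.        ]] -0.06533677949236805
side [ 0.32836133 -1.00012861  0.6998868 ] [[ 0.95794101 -0.16367162  0.23571299]
 [-0.2867803  -0.51653306  0.80681513]
 [-0.01029918 -0.84047915 -0.541746  ]] [[482.93461259   0.         309.45803127]
 [  0.         482.93461259 243.16840512]
 [  0.           0.           1.        ]] -0.034104559090753696
wrist [0.1106199  0.56792666 0.37229695] [[ 3.16025547e-01  9.08519867e-01  2.73348687e-01]
 [ 9.48750467e-01 -3.02431497e-01 -9.16937359e-02]
 [-6.36328135e-04  2.88317258e-01 -9.57534727e-01]] [[415.95147574   0.         315.33592227]
 [  0.         415.95147574 234.43757054]
 [  0.           0.           1.        ]] -0.05388151382858614
```

View pics/scene0.png

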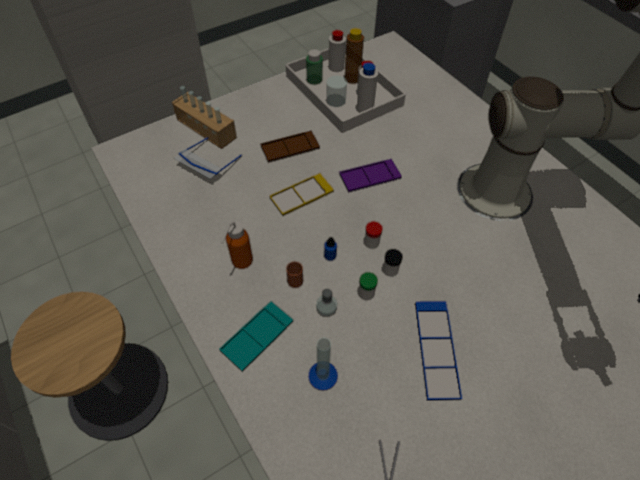

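View pics/side0.png

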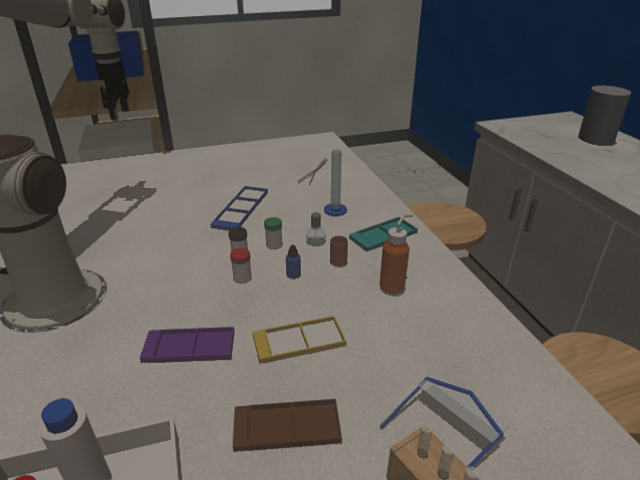

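Run:
```python
from bench import bot
import numpy as np
np.set_printoptions(precision=4,suppress=True)
for n in ['scene','side']:
    f=bot.grab_frame(n)
    for q in ['jar_red_center','jar_green_center','jar_black_center','burner_center','dropper_center','calorimeter_center','tray_blue','tray_yellow','wash_bottle_center','cylinder_center']:
        print(n,q,[(np.array(d['at']).round(4).tolist(),round(d['conf'],2)) for d in bot.pinpoint(q,f)[:4]])
print(bot.state()['time_s'])
```

```text
scene jar_red_center [([0.4258, -0.0455, 0.0376], 0.75)]
scene jar_green_center [([0.538, 0.0732, 0.0327], 0.6)]
scene jar_black_center [([0.5385, 0.077, 0.0367], 0.73)]
scene burner_center [([0.6575, 0.0509, 0.0418], 0.92)]
scene dropper_center [([0.5555, -0.071, 0.0398], 0.64)]
scene calorimeter_center [([0.6785, -0.058, 0.0331], 0.87), ([0.4447, 0.051, 0.0365], 0.33)]
scene tray_blue [([0.4956, 0.303, 0.0001], 0.74)]
scene tray_yellow [([0.4401, -0.491, 0.001], 0.89), ([0.3013, -0.2536, -0.0001], 0.89), ([0.5197, -0.2959, -0.0023], 0.85), ([0.8498, 0.0307, -0.0032], 0.83)]
scene wash_bottle_center [([0.7621, -0.1921, 0.0861], 0.86)]
scene cylinder_center [([0.7551, 0.1903, 0.0974], 0.65)]
side jar_red_center [([0.4309, -0.0481, 0.0367], 0.62)]
side jar_green_center [([0.5403, 0.0708, 0.0351], 0.75)]
side jar_black_center [([0.4422, 0.0503, 0.0349], 0.63), ([0.5537, -0.0747, 0.0404], 0.4)]
side burner_center [([0.6529, 0.0518, 0.0443], 0.64)]
side dropper_center [([0.5541, -0.0753, 0.0443], 0.75)]
side calorimeter_center [([0.6781, -0.0582, 0.0342], 0.87)]
side tray_blue [([0.4978, 0.3026, -0.0015], 0.87), ([0.4305, -0.0482, 0.0355], 0.47)]
side tray_yellow [([0.8464, 0.0259, 0.0065], 0.96), ([0.4457, -0.4919, 0.0017], 0.74), ([0.2995, -0.2538, 0.0036], 0.64)]
side wash_bottle_center [([0.7637, -0.1911, 0.0856], 0.78)]
side cylinder_center [([0.7544, 0.1968, 0.0961], 0.61), ([0.4428, 0.048, 0.0343], 0.36)]
1.25
```

The red caps' look-alikes are clear. Next I confirm the trays and caps in a crop, and fit the tray poses.

```bash
cat > h.py <<'E'
import numpy as np, cv2
from bench import bot
np.set_printoptions(precision=4,suppress=True)
def rays(f,px):
    K=f['intrinsics'];k1=f['k1'];p=(np.asarray(px,float)-[K[0,2],K[1,2]])/[K[0,0],K[1,1]]
    u=p.copy()
    for _ in range(20): u=p/(1+k1*(u**2).sum(-1,keepdims=True))
    d=np.concatenate([u,np.ones(u.shape[:-1]+(1,))],-1)
    return d@np.array(f['orientation']).T
def atz(f,px,z):
    d=rays(f,px);o=np.array(f['origin']);return o+d*((z-o[2])/d[...,2])[...,None]
def proj(f,P):
    c=(np.asarray(P,float)-f['origin'])@np.array(f['orientation']);u=c[...,:2]/c[...,2:]
    u=u*(1+f['k1']*(u**2).sum(-1,keepdims=True));K=f['intrinsics'];return u*[K[0,0],K[1,1]]+[K[0,2],K[1,2]]
E
python3 - <<'E'
from h import *
fs={n:bot.grab_frame(n) for n in ['scene','side']}
im=fs['scene']['img'][:,:,::-1]
cv2.imwrite('pics/crop1.png',cv2.resize(im[160:410,250:470],None,fx=2.4,fy=2.4,interpolation=cv2.INTER_CUBIC))
im2=fs['side']['img'][:,:,::-1]
cv2.imwrite('pics/crop2.png',cv2.resize(im2[180:370,200:450],None,fx=3,fy=3,interpolation=cv2.INTER_CUBIC))
for n,f in fs.items():
    hsv=cv2.cvtColor(f['img'],cv2.COLOR_RGB2HSV)
    for name,c,lo,hi,L in [('blue',(.497,.303),(100,120,40),(125,255,255),.252),('yellow',(.52,-.296),(18,110,50),(35,255,255),.177)]:
        m=cv2.inRange(hsv,lo,hi)
        ys,xs=np.nonzero(m);P=atz(f,np.c_[xs,ys],.010)[:,:2]
        k=np.linalg.norm(P-c,axis=1)<.17;P=P[k]
        r=cv2.minAreaRect((P*1000).astype(np.float32));print(n,name,k.sum(),r, (cv2.boxPoints(r)).round(0).tolist(),'centroid',P.mean(0))
E
```

```text
scene blue 558 ((489.033447265625, 292.7124328613281), (250.07766723632812, 79.80445098876953), 57.14815139770508) [[388.0, 209.0], [455.0, 166.0], [590.0, 376.0], [523.0, 419.0]] centroid [0.4701 0.2604]
scene yellow 446 ((505.7452392578125, -300.59088134765625), (85.86180114746094, 178.19509887695312), 88.70221710205078) [[416.0, -341.0], [594.0, -346.0], [596.0, -260.0], [418.0, -256.0]] centroid [ 0.4879 -0.2975]
side blue 91 ((510.6673583984375, 263.6138000488281), (249.64657592773438, 70.07785034179688), 38.71706771850586) [[391.0, 213.0], [435.0, 158.0], [630.0, 314.0], [586.0, 369.0]] centroid [0.4318 0.2011]
side yellow 994 ((506.67926025390625, -305.11700439453125), (89.34708404541016, 176.744873046875), 88.75786590576172) [[417.0, -348.0], [594.0, -352.0], [596.0, -262.0], [419.0, -259.0]] centroid [ 0.4841 -0.3088]
```

View pics/crop1.png

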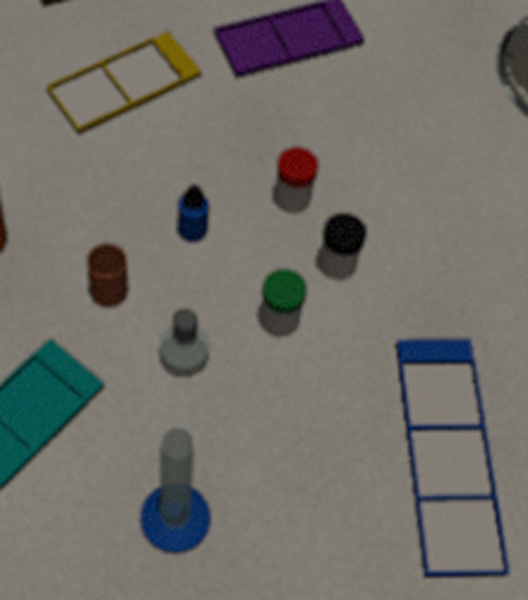

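View pics/crop2.png

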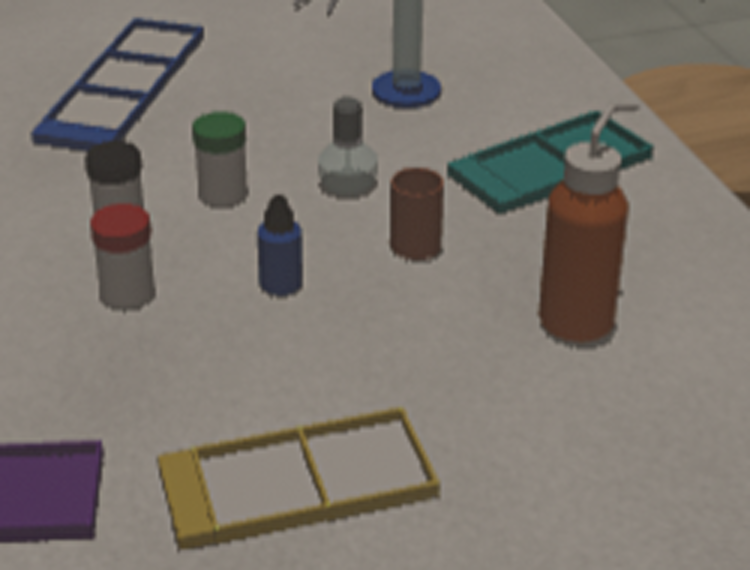

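The crop shows what I need (scene pixels):
- **Jars:** the red cap is at (373,229), the green at (368,282), and the black at (393,257), which I leave alone.
- **Yellow tray:** it is the one with the white floor, block at (324,184). Purple, brown and turquoise are the look-alikes.
- **Blue tray:** its block is at (432,306).

First I turn the tool so that the jaws lie across the blue tray.

Call:
send_rows(
  moves=[
    [0,0,0,0.12],
    [0,0,0,0.12],
    [0,0,0,0.12],
    [0,0,0,0.12],
    [0,0,0,0.12],
    [0,0,0,0.12],
    [0,0,0,0.12],
    [0,0,0,0.12],
    [0,0,0,0.12],
    [0,0,0,0.12],
    [0,0,0,0.12],
    [0,0,0,0.12],
  ],
  jaw=6.5,
)

```text
time_s: 2.35
tcp_pos: [0.1813, 0.5456, 0.2313]
eef_rot: [[0.195, 0.981, 0.0], [0.981, -0.195, 0.0], [0.0, 0.0, -1.0]]
ft_force: [-0.3, 0.2, -0.6]
finger_gap: 0.0646
```

Call:
send_rows(
  moves=[
    [0,0,0,0.1],
    [0,0,0,0.1],
    [0,0,0,0.1],
    [0,0,0,0.085],
    [0,0,0,0],
  ],
)

```text
time_s: 2.77
tcp_pos: [0.1813, 0.5456, 0.2313]
eef_rot: [[0.546, 0.838, -0.0], [0.838, -0.546, 0.0], [-0.0, -0.0, -1.0]]
ft_force: [-0.2, 1.2, 0.7]
finger_gap: 0.0649
```

```bash
cat > go.py <<'E'
from h import *
import sys
s=bot.state();R=np.array(s['eef_rot']);p=np.array(s['tcp_pos'])
print('t',s['time_s'],'p',p,'yang',np.degrees(np.arctan2(R[1,1],R[0,1])),'gap',s['finger_gap'],'F',s['ft_force'],'j',np.array(s['joints']))
a=[float(x) for x in sys.argv[1:]]
for i in range(0,len(a),3):
    t=np.array(a[i:i+3]);print('to',t,'tool cm',((t-p)@R*100).round(2));p=t
E
python3 go.py .428 -.047 .14 .428 -.047 .038
```

```text
t 2.7667 p [0.1813 0.5456 0.2313] yang -33.06232963093329 gap 0.0649114791009113 F [-0.2333  1.169   0.6923] j [1.0399 0.1584 1.597  0.     1.3862 1.6169]
to [ 0.428 -0.047  0.14 ] tool cm [-36.21  53.01   9.13]
to [ 0.428 -0.047  0.038] tool cm [ 0.   0.  10.2]
```

Call:
send_rows(
  moves=[
    [-1.8,2.65,0.4,0],
    [-1.8,2.65,0.4,0],
    [-1.8,2.65,0.4,0],
    [-1.8,2.65,0.4,0],
    [-1.8,2.65,0.4,0],
    [-1.8,2.65,0.4,0],
    [-1.8,2.65,0.4,0],
    [-1.8,2.65,0.4,0],
    [-1.8,2.65,0.4,0],
    [-1.8,2.65,0.4,0],
  ],
)

```text
time_s: 3.6
tcp_pos: [0.3062, 0.2491, 0.1913]
eef_rot: [[0.541, 0.841, 0.001], [0.841, -0.541, 0.0], [0.001, 0.001, -1.0]]
ft_force: [1.1, 0.2, 1.4]
finger_gap: 0.0647
```

Call:
send_rows(
  moves=[
    [-1.8,2.65,0.4,0],
    [-1.8,2.65,0.4,0],
    [-1.8,2.65,0.4,0],
    [-1.8,2.65,0.4,0],
    [-1.8,2.65,0.4,0],
    [-1.8,2.65,0.4,0],
    [-1.8,2.65,0.4,0],
    [-1.8,2.65,0.4,0],
    [-1.8,2.65,0.4,0],
    [-1.8,2.65,0.4,0],
    [0,0,0,0],
    [0,0,0,0],
  ],
)

```text
time_s: 4.6
tcp_pos: [0.4305, -0.0458, 0.1512]
eef_rot: [[0.545, 0.839, -0.001], [0.839, -0.545, 0.0], [0.0, -0.001, -1.0]]
ft_force: [-0.1, 1.1, 1.0]
finger_gap: 0.0651
```

```bash
python3 go.py .428 -.047 .038
python3 - <<'E'
from h import *
f=bot.grab_frame('wrist');cv2.imwrite('pics/w1.png',f['img'][:,:,::-1])
for q in ['jar_red_center','jar_green_center','jar_black_center']:print(q,[(np.array(d['at']),d['conf']) for d in bot.pinpoint(q,f)])
E
```

```text
t 4.6 p [ 0.4305 -0.0458  0.1512] yang -32.991222199112414 gap 0.06511937933616323 F [-0.1005  1.0978  0.9938] j [-0.3868 -0.1428  2.0644  0.0002  1.2206  0.1889]
to [ 0.428 -0.047  0.038] tool cm [-0.23 -0.14 11.32]
jar_red_center []
jar_green_center [(array([ 0.5582, -0.0736,  0.0434]), 0.67)]
jar_black_center []
```

View pics/w1.png

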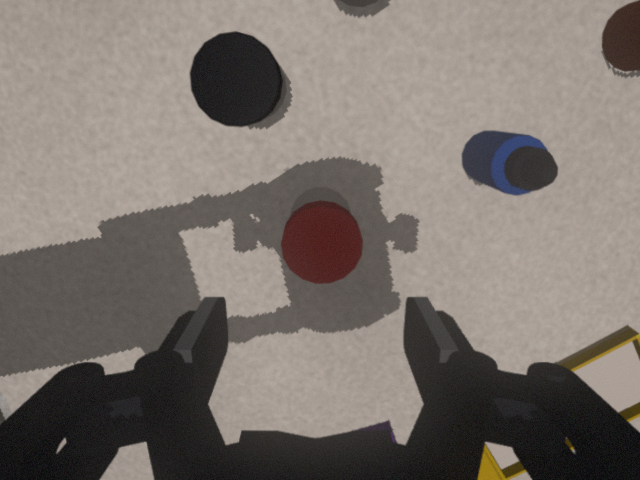

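The red cap is centred between the fingers at wrist pixel (322,242). I'll check that position at cap height.

```bash
cat > wc.py <<'E'
from h import *
import sys
# usage: u v z pairs
f=bot.grab_frame('wrist');
a=[float(x) for x in sys.argv[1:]]
for i in range(0,len(a),3): print(atz(f,np.array([a[i:i+2]]),a[i+2]))
E
python3 wc.py 322 242 .07 236 79 .07
```

```text
[[ 0.4334 -0.0446  0.07  ]]
[[0.4436 0.0523 0.07  ]]
```

Call:
send_rows(
  moves=[
    [0,0,1.5,0],
    [0,0,1.5,0],
    [0,0,1.5,0],
    [0,0,1.5,0],
    [0,0,1.5,0],
    [0,0,1.5,0],
    [0,0,1.5,0],
    [0,0,0.8,0],
    [0,0,0,0],
  ],
)

```text
time_s: 5.6
tcp_pos: [0.4287, -0.0435, 0.0368]
eef_rot: [[0.543, 0.84, -0.003], [0.84, -0.543, 0.001], [-0.001, -0.004, -1.0]]
ft_force: [-0.6, -0.2, -0.3]
finger_gap: 0.065
```

Call:
send_rows(
  moves=[
    [0,0,0,0],
    [0,0,0,0],
    [0,0,0,0],
    [0,0,0,0],
    [0,0,0,0],
    [0,0,0,0],
  ],
  jaw=3.5,
)

```text
time_s: 6.1
tcp_pos: [0.4313, -0.045, 0.0394]
eef_rot: [[0.544, 0.839, 0.002], [0.839, -0.544, -0.001], [0.001, 0.002, -1.0]]
ft_force: [-1.3, 1.0, 6.6]
finger_gap: 0.0454
```

```bash
python3 go.py .431 -.046 .15 .456 .2395 .15 .456 .2395 .05
python3 - <<'E'
from h import *
f=bot.grab_frame('wrist');cv2.imwrite('pics/w2.png',f['img'][:,:,::-1])
f=bot.grab_frame('side');cv2.imwrite('pics/s2.png',cv2.resize(f['img'][150:330,130:370,::-1],None,fx=2.5,fy=2.5))
E
```

```text
t 6.1 p [ 0.4313 -0.045   0.0394] yang -32.94745964380428 gap 0.04537886848874434 F [-1.2807  0.9946  6.6016] j [-0.3843  0.0509  2.1347  0.0002  0.954   0.1907]
to [ 0.431 -0.046  0.15 ] tool cm [ -0.09   0.05 -11.06]
to [0.456  0.2395 0.15  ] tool cm [ 25.32 -13.43  -0.01]
to [0.456  0.2395 0.05  ] tool cm [-0.01 -0.02 10.  ]
```

View pics/s2.png

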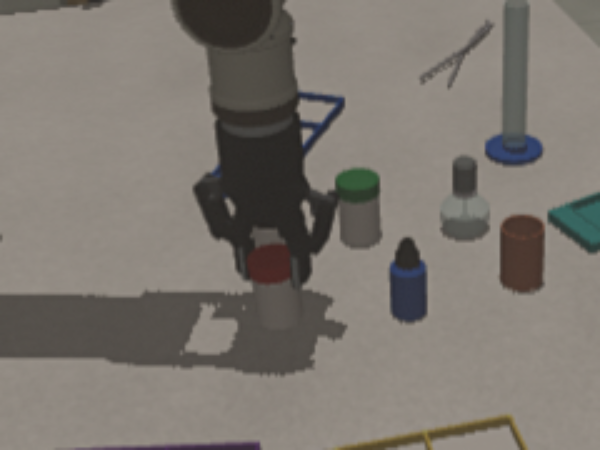

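Call:
send_rows(
  moves=[
    [0,0,0,0],
    [0,0,-0.5,0],
    [0,0,-1.5,0],
    [0,0,-1.5,0],
    [0,0,-1.5,0],
    [0,0,-1.5,0],
    [0,0,-1.5,0],
    [0,0,-1.5,0],
    [0,0,-1.5,0],
    [0,0,0,0],
  ],
)

```text
time_s: 7.03
tcp_pos: [0.4321, -0.0454, 0.1513]
eef_rot: [[0.544, 0.839, 0.005], [0.839, -0.544, -0.002], [0.001, 0.006, -1.0]]
ft_force: [0.2, -0.1, -0.2]
finger_gap: 0.0451
```

```bash
python3 go.py .456 .2395 .15 .456 .2395 .05
python3 - <<'E'
from h import *
f=bot.grab_frame('side');cv2.imwrite('pics/s3.png',cv2.resize(f['img'][100:330,130:370,::-1],None,fx=2.5,fy=2.5))
E
```

```text
t 7.0333 p [ 0.4321 -0.0454  0.1513] yang -32.94208319845699 gap 0.04514833956128932 F [ 0.2086 -0.1399 -0.2092] j [-0.3843 -0.1438  2.0651 -0.      1.2145  0.1907]
to [0.456  0.2395 0.15  ] tool cm [ 25.21 -13.49   0.08]
to [0.456  0.2395 0.05  ] tool cm [-0.01 -0.06 10.  ]
```

View pics/s3.png

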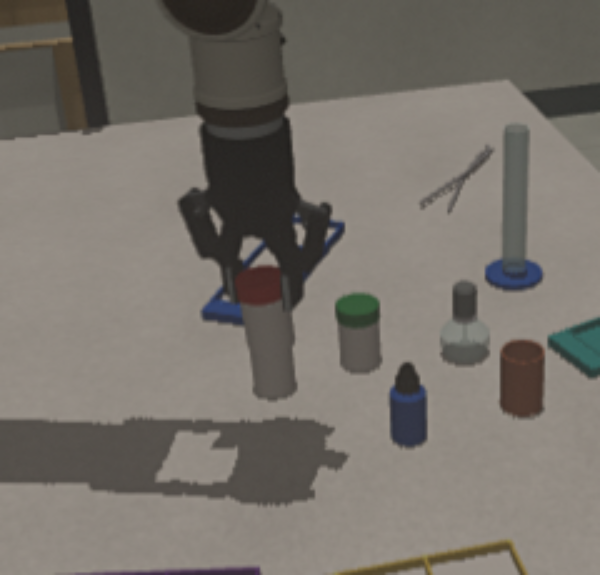

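Call:
send_rows(
  moves=[
    [1.4,-0.75,0,0],
    [2.8,-1.5,0,0],
    [2.8,-1.5,0,0],
    [2.8,-1.5,0,0],
    [2.8,-1.5,0,0],
    [2.8,-1.5,0,0],
    [2.8,-1.5,0,0],
    [2.8,-1.5,0,0],
    [2.8,-1.5,0,0],
    [1.4,-0.75,0,0],
    [0,0,0,0],
    [0,0,0,0],
  ],
)

```text
time_s: 8.08
tcp_pos: [0.453, 0.2404, 0.1468]
eef_rot: [[0.542, 0.84, -0.003], [0.84, -0.542, -0.001], [-0.002, -0.002, -1.0]]
ft_force: [1.3, -0.4, -0.9]
finger_gap: 0.045
```

```bash
python3 go.py .456 .2395 .046
python3 - <<'E'
from h import *
f=bot.grab_frame('wrist');cv2.imwrite('pics/w3.png',f['img'][:,:,::-1])
for n in ['tray']:
  for c in [(-.114,-.04),(-.114,.04),(.114,-.04),(.114,.04),(-.075,0),(0,0),(.075,0)]:
    u=np.array([np.cos(.997),np.sin(.997)]);v=np.array([-u[1],u[0]])
    P=np.array([.4965,.3025])+c[0]*u+c[1]*v
    print(c,P,proj(f,np.r_[P,.014]))
E
```

```text
t 8.0833 p [0.453  0.2404 0.1468] yang -32.83689259412378 gap 0.04496774146660622 F [ 1.2841 -0.3501 -0.865 ] j [ 0.2521  0.0825  1.8541 -0.0005  1.2077  0.8254]
to [0.456  0.2395 0.046 ] tool cm [ 0.11  0.32 10.08]
(-0.114, -0.04) [0.4682 0.185 ] [376.4795 272.1308]
(-0.114, 0.04) [0.401  0.2285] [263.824  272.0523]
(0.114, -0.04) [0.592  0.3765] [391.156  -99.9773]
(0.114, 0.04) [0.5248 0.42  ] [ 251.3894 -100.0045]
(-0.075, 0) [0.4558 0.2395] [320.3379 218.9261]
(0, 0) [0.4965 0.3025] [320.7156 104.3256]
(0.075, 0) [0.5372 0.3655] [321.0935 -26.6736]
```

View pics/w3.png

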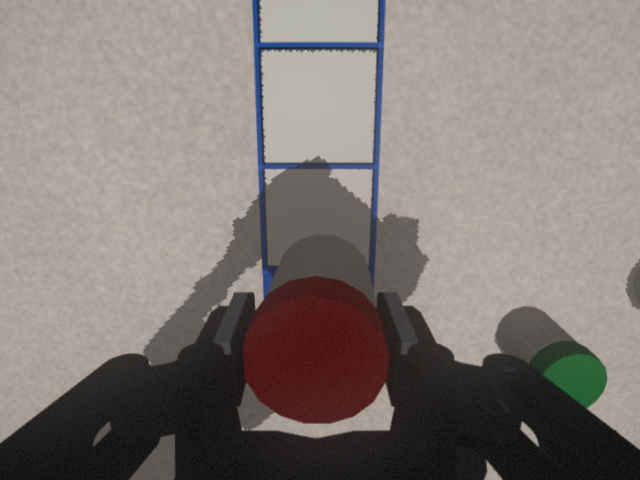

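The tray prediction matches the picture: the middle compartment is at about (320,105). The jar hangs straight, so I lower it.

Call:
send_rows(
  moves=[
    [0.1,0.3,1,0],
    [0,0,1.5,0],
    [0,0,1.5,0],
    [0,0,1.5,0],
    [0,0,1.5,0],
    [0,0,1.5,0],
    [0,0,0.8,0],
    [0,0,0.4,0],
    [0,0,0,0],
    [0,0,0,0],
  ],
)

```text
time_s: 8.97
tcp_pos: [0.4576, 0.2391, 0.0516]
eef_rot: [[0.544, 0.839, 0.001], [0.839, -0.544, 0.0], [0.0, 0.0, -1.0]]
ft_force: [-1.1, -0.1, -0.5]
finger_gap: 0.0453
```

Call:
send_rows(
  moves=[
    [0,0,0.2,0],
    [0,0,0.2,0],
    [0,0,0.15,0],
    [0,0,0.1,0],
    [0,0,0,0],
    [0,0,0,0],
  ],
)

```text
time_s: 9.47
tcp_pos: [0.4571, 0.2394, 0.0448]
eef_rot: [[0.544, 0.839, 0.0], [0.839, -0.544, -0.0], [-0.0, 0.0, -1.0]]
ft_force: [-0.5, -0.0, -1.4]
finger_gap: 0.0455
```

Call:
send_rows(
  moves=[
    [0,0,0.1,0],
    [0,0,0.1,0],
    [0,0,0,0],
    [0,0,0,0],
  ],
)

```text
time_s: 9.8
tcp_pos: [0.4576, 0.2397, 0.0434]
eef_rot: [[0.544, 0.839, 0.001], [0.839, -0.544, 0.0], [0.001, 0.0, -1.0]]
ft_force: [-1.3, 0.4, 4.6]
finger_gap: 0.0453
```

Call:
send_rows(
  moves=[
    [0,0,0,0],
    [0,0,0,0],
    [0,0,0,0],
    [0,0,0,0],
    [0,0,-1,0],
    [0,0,-1.5,0],
    [0,0,-1.5,0],
    [0,0,-2,0],
    [0,0,-2,0],
    [0,0,-2,0],
    [0,0,0,0],
  ],
  jaw=6.2,
)

```text
time_s: 10.72
tcp_pos: [0.4601, 0.2402, 0.148]
eef_rot: [[0.544, 0.839, 0.009], [0.839, -0.544, 0.002], [0.006, 0.006, -1.0]]
ft_force: [0.2, 0.8, 0.7]
finger_gap: 0.062
```

```bash
python3 go.py .655 .051 .15
python3 - <<'E'
from h import *
f=bot.grab_frame('wrist');cv2.imwrite('pics/w4.png',f['img'][:,:,::-1])
f=bot.grab_frame('scene')
for q in ['jar_red_center','burner_center']:print(q,[(np.array(d['at']),d['conf']) for d in bot.pinpoint(q,f)])
E
```

```text
t 10.7167 p [0.4601 0.2402 0.148 ] yang -32.939536684771504 gap 0.06203279734943046 F [0.1642 0.8245 0.6934] j [0.2481 0.0883 1.8453 0.     1.1992 0.8229]
to [0.655 0.051 0.15 ] tool cm [-5.29 26.64 -0.07]
jar_red_center [(array([0.452 , 0.2378, 0.0409]), 0.63), (array([ 0.4948,  0.2978, -0.003 ]), 0.3)]
burner_center [(array([0.6551, 0.0478, 0.0426]), 0.91)]
```

View pics/w4.png

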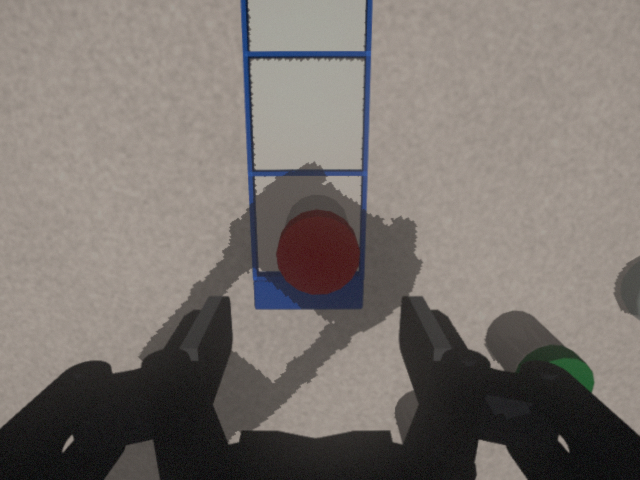

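Red is standing in compartment 1. Next the burner.

Call:
send_rows(
  moves=[
    [-0.3,1.3,0,0],
    [-0.6,2.8,0,0],
    [-0.6,2.8,0,0],
    [-0.6,2.8,0,0],
    [-0.6,2.8,0,0],
    [-0.6,2.8,0,0],
    [-0.6,2.8,0,0],
    [-0.6,2.8,0,0],
    [-0.6,2.8,0,0],
    [-0.5,2.3,0,0],
    [-0.3,0.7,0,0],
    [0,0,0,0],
  ],
  jaw=5,
)

```text
time_s: 11.92
tcp_pos: [0.6495, 0.0423, 0.1414]
eef_rot: [[0.546, 0.838, -0.002], [0.838, -0.546, -0.0], [-0.001, -0.001, -1.0]]
ft_force: [-0.7, 0.2, 0.1]
finger_gap: 0.0499
```

```bash
python3 go.py .655 .050 .0465
python3 - <<'E'
from h import *
f=bot.grab_frame('wrist');cv2.imwrite('pics/w5.png',f['img'][:,:,::-1])
for q in ['burner_center']:print(q,[(np.array(d['at']),d['conf']) for d in bot.pinpoint(q,f)])
E
```

```text
t 11.9167 p [0.6495 0.0423 0.1414] yang -33.09723920222232 gap 0.049925275755048494 F [-0.6848  0.2004  0.1407] j [-0.12    0.4273  1.4503 -0.0004  1.2656  0.4577]
to [0.655  0.05   0.0465] tool cm [0.95 0.05 9.49]
burner_center [(array([0.651 , 0.0502, 0.0408]), 0.82)]
```

View pics/w5.png

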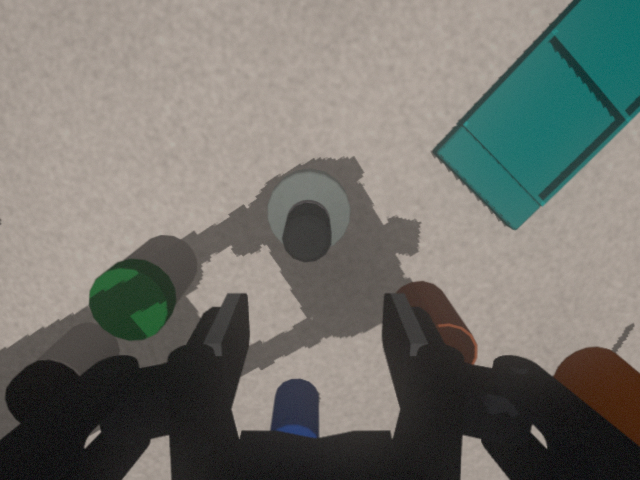

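```bash
python3 wc.py 308 238 .082
```

```text
[[0.6502 0.0556 0.082 ]]
```

Call:
send_rows(
  moves=[
    [0.5,-0.15,0,0],
    [0.5,-0.15,0,0],
    [0,0,0.8,0],
    [0,0,1.5,0],
    [0,0,1.5,0],
    [0,0,1.5,0],
    [0,0,1.5,0],
    [0,0,1.5,0],
    [0,0,1,0],
    [0,0,0.4,0],
    [0,0,0,0],
    [0,0,0,0],
  ],
)

```text
time_s: 13.07
tcp_pos: [0.6524, 0.0548, 0.0462]
eef_rot: [[0.544, 0.839, 0.001], [0.839, -0.544, -0.0], [0.0, 0.001, -1.0]]
ft_force: [0.2, -0.3, 0.7]
finger_gap: 0.0501
```

Call:
send_rows(
  moves=[
    [0,0,0,0],
    [0,0,0,0],
    [0,0,0,0],
    [0,0,0,0],
    [0,0,0,0],
    [0,0,0,0],
    [0,0,0,0],
  ],
  jaw=1.5,
)

```text
time_s: 13.65
tcp_pos: [0.653, 0.0547, 0.0472]
eef_rot: [[0.544, 0.839, 0.002], [0.839, -0.544, -0.0], [0.001, 0.002, -1.0]]
ft_force: [-1.3, 0.7, 5.2]
finger_gap: 0.0246
```

Call:
send_rows(
  moves=[
    [0,0,-0.5,0],
    [0,0,-1.5,0],
    [0,0,-1.5,0],
    [0,0,-1.5,0],
    [0,0,-1.5,0],
    [0,0,-1.5,0],
    [0,0,-1.5,0],
    [0,0,-1.0,0],
    [0,0,0,0],
    [0,0,0,0],
  ],
)

```text
time_s: 14.48
tcp_pos: [0.6523, 0.0547, 0.1515]
eef_rot: [[0.544, 0.839, 0.001], [0.839, -0.544, -0.0], [0.001, 0.001, -1.0]]
ft_force: [-0.4, -0.7, -1.2]
finger_gap: 0.0243
```

```bash
python3 go.py .4965 .3025 .152
python3 - <<'E'
from h import *
f=bot.grab_frame('side');cv2.imwrite('pics/s5.png',cv2.resize(f['img'][50:300,180:420,::-1],None,fx=2.2,fy=2.2))
E
```

```text
t 14.4833 p [0.6523 0.0547 0.1515] yang -32.94506273755901 gap 0.024341254430168636 F [-0.4202 -0.6582 -1.1677] j [-0.1006  0.4243  1.4334  0.      1.2828  0.4744]
to [0.4965 0.3025 0.152 ] tool cm [ 12.33 -26.55  -0.07]
```

View pics/s5.png

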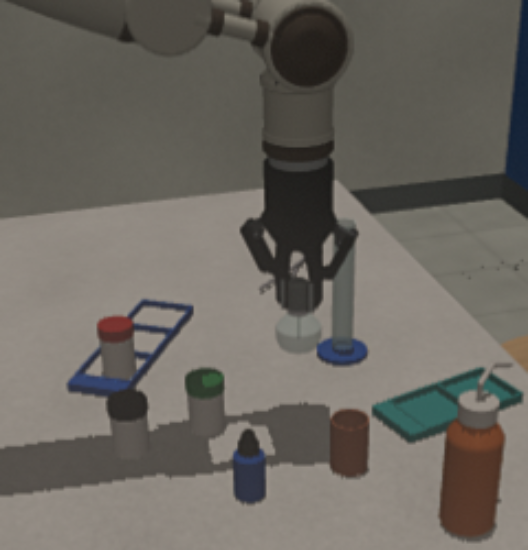

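Call:
send_rows(
  moves=[
    [0.6,-1.3,0,0],
    [1.2,-2.65,0,0],
    [1.2,-2.65,0,0],
    [1.2,-2.65,0,0],
    [1.3,-2.65,0,0],
    [1.3,-2.65,0,0],
    [1.3,-2.65,0,0],
    [1.2,-2.65,0,0],
    [1.2,-2.65,0,0],
    [1.2,-2.65,0,0],
    [0.6,-1.4,0,0],
    [0,0,0,0],
  ],
)

```text
time_s: 15.53
tcp_pos: [0.4923, 0.3052, 0.1494]
eef_rot: [[0.54, 0.841, -0.004], [0.841, -0.54, 0.0], [-0.002, -0.003, -1.0]]
ft_force: [-0.7, 0.6, -0.7]
finger_gap: 0.0245
```

Call:
send_rows(
  moves=[
    [0,0,0,0],
    [0,0,1,0],
    [0,0,1.5,0],
    [0,0,1.5,0],
    [0,0,1.5,0],
    [0,0,1.5,0],
    [0,0,1.2,0],
    [0,0,0.4,0],
    [0,0,0,0],
    [0,0,0,0],
  ],
)

```text
time_s: 16.37
tcp_pos: [0.4965, 0.302, 0.0649]
eef_rot: [[0.544, 0.839, 0.0], [0.839, -0.544, 0.0], [0.0, 0.0, -1.0]]
ft_force: [0.6, 0.2, 0.6]
finger_gap: 0.0244
```

```bash
python3 go.py .4965 .3025 .053
python3 - <<'E'
from h import *
f=bot.grab_frame('wrist');cv2.imwrite('pics/w6.png',f['img'][:,:,::-1])
E
```

```text
t 16.3667 p [0.4965 0.302  0.0649] yang -32.97746157218766 gap 0.024362379472149066 F [0.6272 0.2177 0.5834] j [ 0.3388  0.3572  1.7098 -0.0001  1.0745  0.9144]
to [0.4965 0.3025 0.053 ] tool cm [ 0.04 -0.02  1.19]
```

View pics/w6.png

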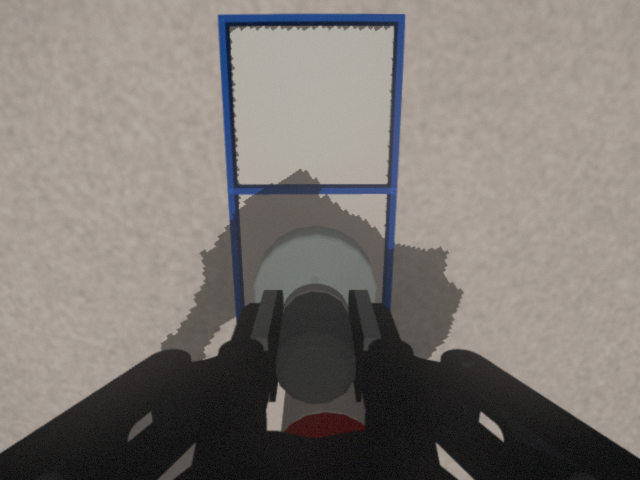

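Call:
send_rows(
  moves=[
    [0,0,0.4,0],
    [0,0,0.4,0],
    [0,0,0.2,0],
    [0,0,0.1,0],
    [0,0,0.1,0],
    [0,0,0,0],
    [0,0,0,0],
  ],
)

```text
time_s: 17.0
tcp_pos: [0.4961, 0.3024, 0.0528]
eef_rot: [[0.544, 0.839, 0.0], [0.839, -0.544, 0.0], [0.0, 0.0, -1.0]]
ft_force: [0.1, 0.0, -0.5]
finger_gap: 0.0241
```

Call:
send_rows(
  moves=[
    [0,0,0.1,0],
    [0,0,0.1,0],
    [0,0,0,0],
    [0,0,0,0],
  ],
)

```text
time_s: 17.33
tcp_pos: [0.4964, 0.3025, 0.0512]
eef_rot: [[0.544, 0.839, 0.001], [0.839, -0.544, 0.0], [0.001, 0.0, -1.0]]
ft_force: [-0.8, 0.1, 1.9]
finger_gap: 0.0244
```

Contact is beginning. I press down another 0.5 mm and release.

Call:
send_rows(
  moves=[
    [0,0,0.1,0],
    [0,0,0,0],
    [0,0,0,0],
  ],
)

```text
time_s: 17.58
tcp_pos: [0.4965, 0.3026, 0.0512]
eef_rot: [[0.544, 0.839, 0.001], [0.839, -0.544, 0.0], [0.001, 0.0, -1.0]]
ft_force: [-3.6, -0.5, 9.2]
finger_gap: 0.0243
```

Call:
send_rows(
  moves=[
    [0,0,0,0],
    [0,0,0,0],
    [0,0,0,0],
    [0,0,0,0],
    [0,0,-0.7,0],
    [0,0,-1.5,0],
    [0,0,-1.5,0],
    [0,0,-2,0],
    [0,0,-2,0],
    [0,0,-2,0],
    [0,0,0,0],
  ],
  jaw=4.5,
)

```text
time_s: 18.5
tcp_pos: [0.499, 0.3034, 0.1521]
eef_rot: [[0.544, 0.839, 0.008], [0.839, -0.544, 0.003], [0.007, 0.005, -1.0]]
ft_force: [0.3, 0.7, 0.1]
finger_gap: 0.0449
```

```bash
python3 go.py .555 -.073 .15
python3 - <<'E'
from h import *
f=bot.grab_frame('wrist');cv2.imwrite('pics/w7.png',f['img'][:,:,::-1])
E
```

```text
t 18.5 p [0.499  0.3034 0.1521] yang -32.943737627865644 gap 0.04489964067769033 F [0.3336 0.716  0.0784] j [0.3395 0.2458 1.6577 0.     1.2294 0.9144]
to [ 0.555 -0.073  0.15 ] tool cm [-28.54  25.17   0.15]
```

View pics/w7.png

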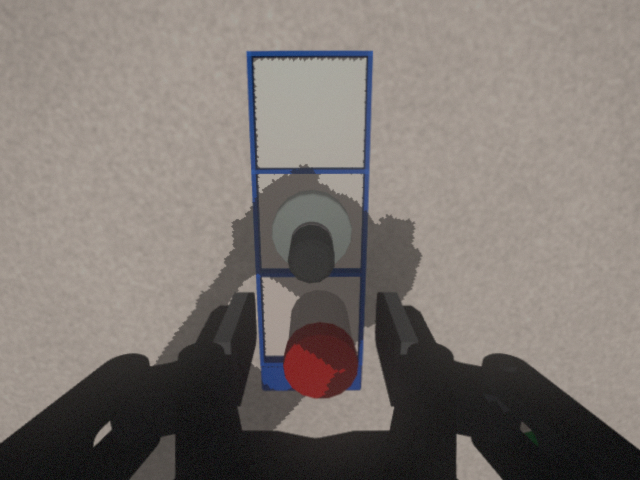

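The burner stands in compartment 2. Next the dropper bottle.

Call:
send_rows(
  moves=[
    [-1.2,1.1,0,0],
    [-2.5,2.2,0,0],
    [-2.5,2.2,0,0],
    [-2.5,2.2,0,0],
    [-2.5,2.2,0,0],
    [-2.5,2.2,0,0],
    [-2.5,2.2,0,0],
    [-2.5,2.2,0,0],
    [-2.5,2.2,0,0],
    [-2.5,2.2,0,0],
    [-2.5,2.2,0,0],
    [-2.5,2.2,0,0],
  ],
  jaw=5.5,
)

```text
time_s: 19.55
tcp_pos: [0.5515, -0.0775, 0.1454]
eef_rot: [[0.544, 0.839, -0.002], [0.839, -0.544, 0.001], [-0.0, -0.002, -1.0]]
ft_force: [0.6, 0.4, 0.3]
finger_gap: 0.0551
```

Call:
send_rows(
  moves=[
    [0,0,0,0],
    [0,0,0,0],
    [0,0,0,0],
  ],
)

```text
time_s: 19.8
tcp_pos: [0.5516, -0.0756, 0.1457]
eef_rot: [[0.544, 0.839, -0.002], [0.839, -0.544, 0.001], [-0.0, -0.002, -1.0]]
ft_force: [0.4, 0.5, -0.2]
finger_gap: 0.055
```

```bash
python3 go.py .555 -.073 .021
python3 - <<'E'
from h import *
f=bot.grab_frame('wrist');cv2.imwrite('pics/w8.png',f['img'][:,:,::-1])
print([(np.array(d['at']),d['conf']) for d in bot.pinpoint('dropper_center',f)])
E
```

```text
t 19.8 p [ 0.5516 -0.0756  0.1457] yang -32.96862368076655 gap 0.05497090262501579 F [ 0.3775  0.495  -0.2408] j [-0.3534  0.1939  1.7324  0.0004  1.2176  0.2219]
to [ 0.555 -0.073  0.021] tool cm [ 0.4   0.18 12.47]
[(array([ 0.5557, -0.0712,  0.043 ]), 0.56)]
```

View pics/w8.png

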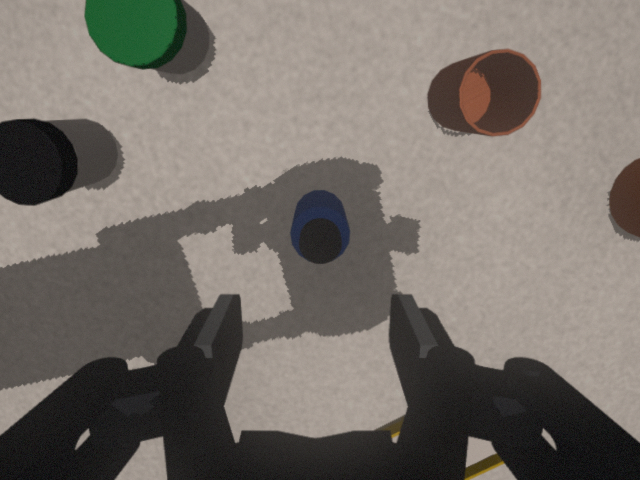

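Call:
send_rows(
  moves=[
    [0.4,0.1,0.4,0],
    [0,0,1.5,0],
    [0,0,1.5,0],
    [0,0,1.5,0],
    [0,0,1.5,0],
    [0,0,1.5,0],
    [0,0,1.5,0],
    [0,0,1.5,0],
    [0,0,1,0],
    [0,0,0.5,0],
    [0,0,0,0],
    [0,0,0,0],
  ],
)

```text
time_s: 20.9
tcp_pos: [0.5557, -0.073, 0.0231]
eef_rot: [[0.543, 0.839, 0.0], [0.839, -0.543, -0.0], [0.0, 0.0, -1.0]]
ft_force: [-0.2, 0.3, 0.5]
finger_gap: 0.0551
```

Call:
send_rows(
  moves=[
    [0,0,0,0],
    [0,0,0,0],
    [0,0,0,0],
    [0,0,0,0],
    [0,0,0,0],
    [0,0,0,0],
    [0,0,0,0],
  ],
  jaw=2.5,
)

```text
time_s: 21.48
tcp_pos: [0.5565, -0.0736, 0.0242]
eef_rot: [[0.544, 0.839, 0.002], [0.839, -0.544, -0.001], [0.001, 0.002, -1.0]]
ft_force: [-1.7, -0.2, 6.2]
finger_gap: 0.0341
```

Call:
send_rows(
  moves=[
    [0,0,-0.5,0],
    [0,0,-1.5,0],
    [0,0,-1.5,0],
    [0,0,-1.5,0],
    [0,0,-1.5,0],
    [0,0,-1.5,0],
    [0,0,-1.5,0],
    [0,0,-1.0,0],
    [0,0,0,0],
    [0,0,0,0],
  ],
)

```text
time_s: 22.32
tcp_pos: [0.5554, -0.0734, 0.1279]
eef_rot: [[0.544, 0.839, 0.001], [0.839, -0.544, -0.0], [0.0, 0.001, -1.0]]
ft_force: [-0.6, 0.1, -1.6]
finger_gap: 0.0343
```

```bash
python3 go.py .537 .3655 .126
python3 - <<'E'
from h import *
f=bot.grab_frame('side');cv2.imwrite('pics/s8.png',cv2.resize(f['img'][50:300,180:420,::-1],None,fx=2.2,fy=2.2))
E
```

```text
t 22.3167 p [ 0.5554 -0.0734  0.1279] yang -32.94863446277159 gap 0.03430806203739596 F [-0.5894  0.1238 -1.6262] j [-0.347   0.2218  1.7378 -0.      1.1813  0.2281]
to [0.537  0.3655 0.126 ] tool cm [ 35.83 -25.42   0.18]
```

View pics/s8.png

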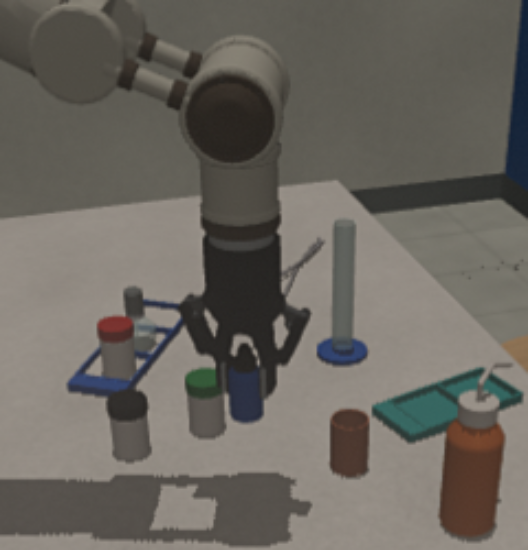

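Call:
send_rows(
  moves=[
    [0,0,-1.5,0],
    [1.3,-0.9,0,0],
    [2.6,-1.8,0,0],
    [2.6,-1.8,0,0],
    [2.6,-1.8,0,0],
    [2.6,-1.8,0,0],
    [2.6,-1.8,0,0],
    [2.6,-1.8,0,0],
    [2.6,-1.8,0,0],
    [2.6,-1.9,0,0],
    [2.6,-1.9,0,0],
    [2.6,-1.9,0,0],
  ],
)

```text
time_s: 23.37
tcp_pos: [0.5414, 0.2615, 0.141]
eef_rot: [[0.544, 0.839, -0.003], [0.839, -0.544, -0.001], [-0.002, -0.002, -1.0]]
ft_force: [0.8, -0.4, -0.2]
finger_gap: 0.0344
```

Call:
send_rows(
  moves=[
    [2.6,-1.9,0,0],
    [2.6,-1.9,0,0],
    [2.6,-1.9,0,0],
    [0.7,-0.5,0,0],
    [0,0,0,0],
    [0,0,0,0],
    [0,0,0,0],
  ],
)

```text
time_s: 23.95
tcp_pos: [0.5368, 0.3638, 0.1419]
eef_rot: [[0.545, 0.839, -0.001], [0.839, -0.545, -0.001], [-0.002, -0.001, -1.0]]
ft_force: [0.4, -0.1, -0.9]
finger_gap: 0.0345
```

```bash
python3 go.py .537 .3655 .030
python3 - <<'E'
from h import *
f=bot.grab_frame('wrist');cv2.imwrite('pics/w9.png',f['img'][:,:,::-1])
E
```

```text
t 23.95 p [0.5368 0.3638 0.1419] yang -33.00522674384264 gap 0.03446546127764754 F [ 0.3749 -0.0805 -0.8741] j [ 0.4099  0.421   1.4576 -0.0006  1.2648  0.9861]
to [0.537  0.3655 0.03  ] tool cm [ 0.18 -0.07 11.19]
```

View pics/w9.png

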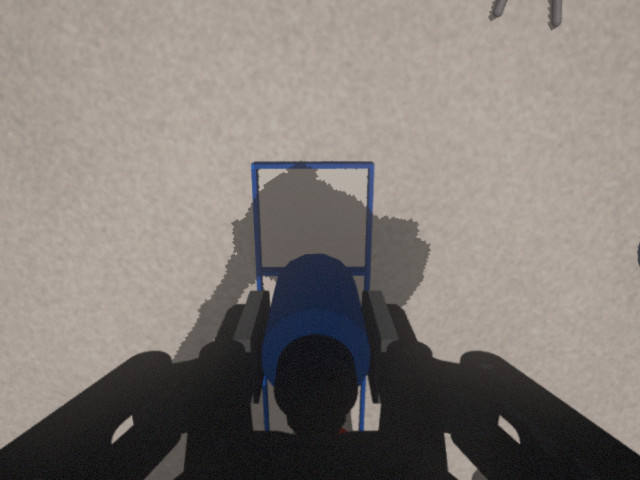

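Call:
send_rows(
  moves=[
    [0.2,0,0.5,0],
    [0,0,1.5,0],
    [0,0,1.5,0],
    [0,0,1.5,0],
    [0,0,1.5,0],
    [0,0,1.5,0],
    [0,0,1.5,0],
    [0,0,0.8,0],
    [0,0,0.4,0],
    [0,0,0.2,0],
    [0,0,0,0],
    [0,0,0,0],
  ],
)

```text
time_s: 25.0
tcp_pos: [0.5387, 0.3672, 0.0347]
eef_rot: [[0.544, 0.839, 0.002], [0.839, -0.544, 0.001], [0.001, 0.001, -1.0]]
ft_force: [0.8, 0.6, -0.7]
finger_gap: 0.0341
```

Call:
send_rows(
  moves=[
    [0,0,0.1,0],
    [0,0,0.1,0],
    [0,0,0,0],
    [0,0,0,0],
  ],
)

```text
time_s: 25.33
tcp_pos: [0.5381, 0.367, 0.032]
eef_rot: [[0.544, 0.839, 0.0], [0.839, -0.544, 0.0], [0.0, 0.0, -1.0]]
ft_force: [0.2, -0.5, -1.0]
finger_gap: 0.0342
```

Call:
send_rows(
  moves=[
    [0,0,0.1,0],
    [0,0,0.1,0],
    [0,0,0.1,0],
    [0,0,0,0],
    [0,0,0,0],
  ],
)

```text
time_s: 25.75
tcp_pos: [0.5379, 0.3669, 0.0286]
eef_rot: [[0.544, 0.839, -0.0], [0.839, -0.544, -0.0], [-0.0, -0.0, -1.0]]
ft_force: [-0.4, -0.1, -1.2]
finger_gap: 0.0344
```

Call:
send_rows(
  moves=[
    [0,0,0.1,0],
    [0,0,0.05,0],
    [0,0,0,0],
    [0,0,0,0],
  ],
)

```text
time_s: 26.08
tcp_pos: [0.5382, 0.3671, 0.0283]
eef_rot: [[0.544, 0.839, 0.0], [0.839, -0.544, 0.0], [0.0, 0.0, -1.0]]
ft_force: [-2.1, -1.9, 5.7]
finger_gap: 0.0344
```

Contact at 5.7 N. I release and lift.

Call:
send_rows(
  moves=[
    [0,0,0,0],
    [0,0,0,0],
    [0,0,0,0],
    [0,0,0,0],
    [0,0,-0.7,0],
    [0,0,-1.5,0],
    [0,0,-2,0],
    [0,0,-2,0],
    [0,0,-2,0],
    [0,0,-2,0],
    [0,0,-2,0],
    [0,0,0,0],
  ],
  jaw=5.2,
)

```text
time_s: 27.08
tcp_pos: [0.5412, 0.3684, 0.1566]
eef_rot: [[0.544, 0.839, 0.01], [0.839, -0.544, 0.004], [0.009, 0.006, -1.0]]
ft_force: [-0.2, 0.1, 1.5]
finger_gap: 0.052
```

```bash
python3 go.py .539 .072 .15
python3 - <<'E'
from h import *
f=bot.grab_frame('wrist');cv2.imwrite('pics/w10.png',f['img'][:,:,::-1])
f=bot.grab_frame('scene')
for q in ['jar_red_center','burner_center','dropper_center','jar_green_center']:print(q,[(np.array(d['at']),d['conf']) for d in bot.pinpoint(q,f)])
E
```

```text
t 27.0833 p [0.5412 0.3684 0.1566] yang -32.93947362532036 gap 0.05203544560281063 F [-0.1617  0.0762  1.4862] j [0.4135 0.4125 1.4385 0.     1.2798 0.9884]
to [0.539 0.072 0.15 ] tool cm [-25.    15.93   0.53]
jar_red_center []
burner_center []
dropper_center [(array([0.5373, 0.3655, 0.0436]), 0.75)]
jar_green_center [(array([0.5394, 0.0743, 0.035 ]), 0.79)]
```

View pics/w10.png

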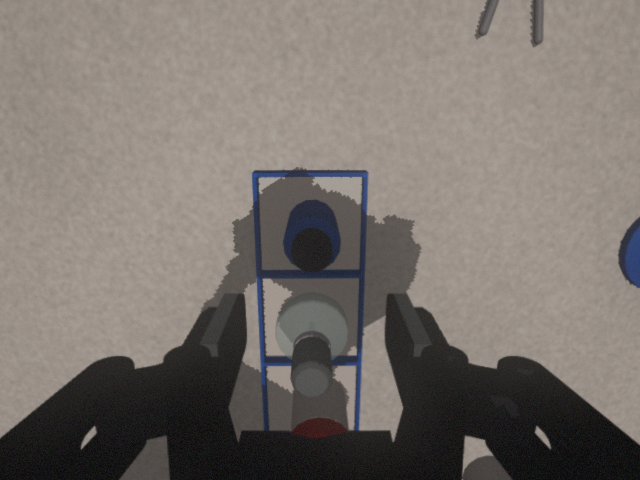

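Call:
send_rows(
  moves=[
    [-1.2,0.8,0,0],
    [-2.5,1.6,0,0],
    [-2.5,1.6,0,0],
    [-2.5,1.6,0,0],
    [-2.5,1.6,0,0],
    [-2.5,1.6,0,0],
    [-2.5,1.6,0,0],
    [-2.5,1.6,0,0],
    [-2.5,1.6,0,0],
    [-2.5,1.6,0,0],
    [-1.3,0.8,0.3,0],
    [0,0,0,0],
  ],
  jaw=6.5,
)

```text
time_s: 28.38
tcp_pos: [0.5355, 0.0673, 0.145]
eef_rot: [[0.547, 0.837, -0.002], [0.837, -0.547, -0.001], [-0.002, -0.002, -1.0]]
ft_force: [0.7, 0.4, -0.5]
finger_gap: 0.0649
```

Call:
send_rows(
  moves=[
    [0,0,0,0.1],
    [0,0,0,0.1],
    [0,0,0,0.1],
    [0,0,0,0.1],
    [0,0,0,0.1],
    [0,0,0,0.1],
    [0,0,0,0.1],
    [0,0,0,0.1],
    [0,0,0,0.1],
    [0,0,0,0.11],
    [0,0,0,0],
    [0,0,0,0],
  ],
)

```text
time_s: 29.38
tcp_pos: [0.5359, 0.0709, 0.1457]
eef_rot: [[1.0, -0.011, -0.001], [-0.011, -1.0, 0.0], [-0.001, -0.0, -1.0]]
ft_force: [-0.3, 0.3, 0.5]
finger_gap: 0.0648
```

```bash
python3 go.py .539 .073 .038
python3 - <<'E'
from h import *
f=bot.grab_frame('wrist');cv2.imwrite('pics/w11.png',f['img'][:,:,::-1])
print([(np.array(d['at']),d['conf']) for d in bot.pinpoint('jar_green_center',f)])
E
```

```text
t 29.3833 p [0.5359 0.0709 0.1457] yang -90.60494400213588 gap 0.06476815466831368 F [-0.2943  0.2782  0.4597] j [-0.0923  0.1529  1.7791  0.0003  1.2108  1.4889]
to [0.539 0.073 0.038] tool cm [ 0.32 -0.21 10.77]
[]
```

View pics/w11.png

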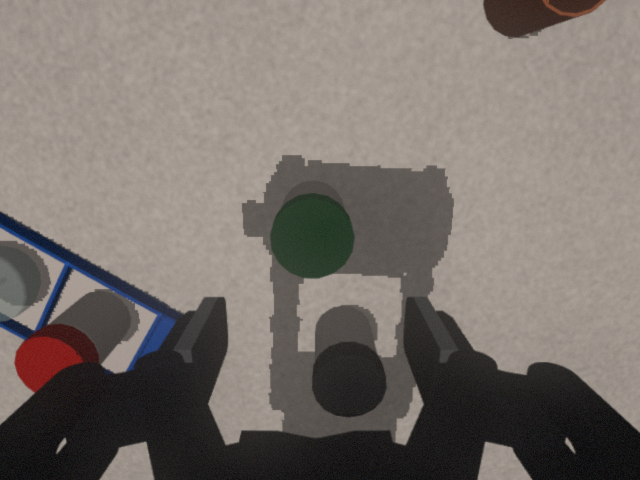

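Call:
send_rows(
  moves=[
    [0.4,-0.2,0.5,0],
    [0,0,1.5,0],
    [0,0,1.5,0],
    [0,0,1.5,0],
    [0,0,1.5,0],
    [0,0,1.5,0],
    [0,0,1.5,0],
    [0,0,0.9,0],
    [0,0,0.3,0],
    [0,0,0,0],
    [0,0,0,0],
  ],
)

```text
time_s: 30.4
tcp_pos: [0.5409, 0.0721, 0.0398]
eef_rot: [[1.0, -0.014, 0.001], [-0.014, -1.0, -0.0], [0.001, 0.0, -1.0]]
ft_force: [0.4, 0.4, 0.0]
finger_gap: 0.0653
```

Call:
send_rows(
  moves=[
    [0,0,0,0],
    [0,0,0,0],
    [0,0,0,0],
    [0,0,0,0],
    [0,0,0,0],
    [0,0,0,0],
    [0,0,0,0],
  ],
  jaw=3.5,
)

```text
time_s: 30.98
tcp_pos: [0.5415, 0.072, 0.0408]
eef_rot: [[1.0, -0.014, 0.003], [-0.014, -1.0, -0.0], [0.003, 0.0, -1.0]]
ft_force: [-0.3, 1.3, 5.9]
finger_gap: 0.0456
```

Call:
send_rows(
  moves=[
    [0,0,-0.5,0],
    [0,0,-1.5,0],
    [0,0,-1.5,0],
    [0,0,-1.5,0],
    [0,0,-1.5,0],
    [0,0,-1.5,0],
    [0,0,-1.5,0],
    [0,0,-1.0,0],
    [0,0,0,0],
    [0,0,0,0],
  ],
)

```text
time_s: 31.82
tcp_pos: [0.5404, 0.072, 0.1444]
eef_rot: [[1.0, -0.014, 0.001], [-0.014, -1.0, -0.0], [0.001, 0.0, -1.0]]
ft_force: [0.4, 0.2, -0.7]
finger_gap: 0.0456
```

```bash
python3 go.py .4825 -.300 .145
python3 - <<'E'
from h import *
f=bot.grab_frame('scene');cv2.imwrite('pics/s11.png',cv2.resize(f['img'][130:380,230:480,::-1],None,fx=2.2,fy=2.2))
E
```

```text
t 31.8167 p [0.5404 0.072  0.1444] yang -90.81404282727138 gap 0.045603273669202374 F [ 0.441   0.2008 -0.7169] j [-0.0892  0.1647  1.7685 -0.      1.2077  1.4958]
to [ 0.4825 -0.3     0.145 ] tool cm [-5.26 37.28 -0.06]
```

View pics/s11.png

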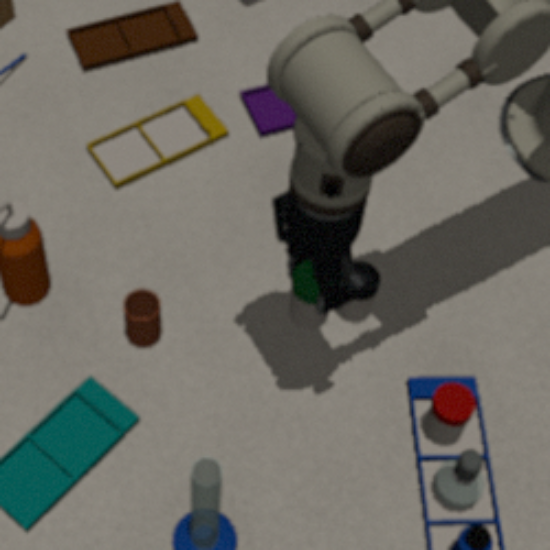

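Call:
send_rows(
  moves=[
    [-0.2,1.5,0,0],
    [-0.4,3,0,0],
    [-0.4,3,0,0],
    [-0.4,3,0,0],
    [-0.4,3,0,0],
    [-0.4,3,0,0],
    [-0.4,3,0,0],
    [-0.4,3,0,0],
    [-0.4,3,0,0],
    [-0.4,3,0,0],
    [-0.4,3,0,0],
    [-0.4,3,0,0],
  ],
)

```text
time_s: 32.87
tcp_pos: [0.4882, -0.2731, 0.1427]
eef_rot: [[1.0, -0.014, -0.002], [-0.014, -1.0, 0.002], [-0.002, -0.002, -1.0]]
ft_force: [0.2, -0.0, -0.6]
finger_gap: 0.0454
```

Call:
send_rows(
  moves=[
    [-0.4,2,0,0],
    [-0.3,0.8,0,0],
    [0,0,0,0],
    [0,0,0,0],
    [0,0,0,0],
  ],
)

```text
time_s: 33.28
tcp_pos: [0.482, -0.2985, 0.1436]
eef_rot: [[1.0, -0.013, -0.001], [-0.013, -1.0, 0.002], [-0.001, -0.002, -1.0]]
ft_force: [-0.8, -0.3, -1.0]
finger_gap: 0.045
```

```bash
python3 go.py .4825 -.300 .048
python3 - <<'E'
from h import *
f=bot.grab_frame('wrist');cv2.imwrite('pics/w12.png',f['img'][:,:,::-1])
a=np.radians(-1.3)
u=np.array([np.cos(a),np.sin(a)]);v=np.array([-u[1],u[0]])
for c in [(-.0765,-.04),(-.0765,.04),(.0765,-.04),(.0765,.04),(-.0375,0),(.0375,0)]:
    P=np.array([.52,-.301])+c[0]*u+c[1]*v
    print(c,P,proj(f,np.r_[P,.014]))
E
```

```text
t 33.2833 p [ 0.482  -0.2985  0.1436] yang -90.749894662001 gap 0.04500961909880498 F [-0.8228 -0.2933 -1.0408] j [-0.7678  0.2211  1.705   0.0005  1.2172  0.8159]
to [ 0.4825 -0.3     0.048 ] tool cm [0.06 0.17 9.56]
(-0.0765, -0.04) [ 0.4426 -0.3393] [373.8409 274.9139]
(-0.0765, 0.04) [ 0.4444 -0.2593] [260.1306 273.8704]
(0.0765, -0.04) [ 0.5956 -0.3427] [385.7219  39.1923]
(0.0765, 0.04) [ 0.5974 -0.2627] [253.2629  37.9306]
(-0.0375, 0) [ 0.4825 -0.3001] [317.5688 220.7983]
(0.0375, 0) [ 0.5575 -0.3019] [318.8013 105.1187]
```

View pics/w12.png

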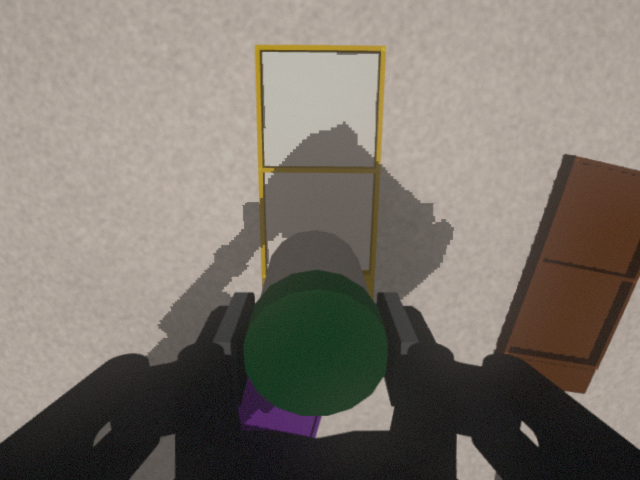

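Call:
send_rows(
  moves=[
    [-0.3,0.2,0.5,0],
    [0,0,1.5,0],
    [0,0,1.5,0],
    [0,0,1.5,0],
    [0,0,1.5,0],
    [0,0,1.5,0],
    [0,0,0.6,0],
    [0,0,0.3,0],
    [0,0,0.1,0],
    [0,0,0,0],
    [0,0,0,0],
    [0,0,0,0],
  ],
)

```text
time_s: 34.33
tcp_pos: [0.4796, -0.3026, 0.0553]
eef_rot: [[1.0, -0.014, 0.001], [-0.014, -1.0, -0.001], [0.001, 0.001, -1.0]]
ft_force: [-0.7, -0.5, -0.2]
finger_gap: 0.0456
```

Call:
send_rows(
  moves=[
    [0,0,0.1,0],
    [0,0,0.1,0],
    [0,0,0.1,0],
    [0,0,0,0],
    [0,0,0,0],
  ],
)

```text
time_s: 34.75
tcp_pos: [0.4789, -0.302, 0.0512]
eef_rot: [[1.0, -0.014, -0.0], [-0.014, -1.0, 0.0], [-0.0, -0.0, -1.0]]
ft_force: [0.1, 0.4, -1.1]
finger_gap: 0.0449
```

Call:
send_rows(
  moves=[
    [0,0,0.2,0],
    [0,0,0.15,0],
    [0,0,0.1,0],
    [0,0,0.1,0],
    [0,0,0,0],
    [0,0,0,0],
  ],
)

```text
time_s: 35.25
tcp_pos: [0.479, -0.302, 0.0457]
eef_rot: [[1.0, -0.014, -0.0], [-0.014, -1.0, 0.0], [-0.0, -0.0, -1.0]]
ft_force: [0.1, -0.1, -1.5]
finger_gap: 0.0456
```

Call:
send_rows(
  moves=[
    [0,0,0.1,0],
    [0,0,0.05,0],
    [0,0,0,0],
    [0,0,0,0],
  ],
)

```text
time_s: 35.58
tcp_pos: [0.4793, -0.3023, 0.0448]
eef_rot: [[1.0, -0.014, 0.001], [-0.014, -1.0, -0.0], [0.001, 0.0, -1.0]]
ft_force: [-0.3, 2.0, 3.7]
finger_gap: 0.0451
```

Call:
send_rows(
  moves=[
    [0,0,0,0],
    [0,0,0,0],
    [0,0,0,0],
    [0,0,0,0],
    [0,0,-0.7,0],
    [0,0,-1.5,0],
    [0,0,-2,0],
    [0,0,-2,0],
    [0,0,-2,0],
    [0,0,-2,0],
    [0,0,0,0],
    [0,0,0,0],
  ],
  jaw=6.2,
)

```text
time_s: 36.58
tcp_pos: [0.4798, -0.3028, 0.1479]
eef_rot: [[1.0, -0.014, 0.002], [-0.014, -1.0, -0.002], [0.002, 0.002, -1.0]]
ft_force: [0.2, 0.3, -0.4]
finger_gap: 0.0622
```

```bash
python3 go.py .678 -.058 .15
python3 - <<'E'
from h import *
f=bot.grab_frame('wrist');cv2.imwrite('pics/w13.png',f['img'][:,:,::-1])
f=bot.grab_frame('side')
for q in ['jar_green_center','calorimeter_center']:print(q,[(np.array(d['at']),d['conf']) for d in bot.pinpoint(q,f)])
E
```

```text
t 36.5833 p [ 0.4798 -0.3028  0.1479] yang -90.81461772427627 gap 0.06219481649910628 F [ 0.1957  0.3336 -0.4009] j [-0.776   0.2135  1.7049 -0.      1.2199  0.809 ]
to [ 0.678 -0.058  0.15 ] tool cm [ 19.48 -24.76  -0.22]
jar_green_center [(array([ 0.4794, -0.3034,  0.0371]), 0.81)]
calorimeter_center []
```

View pics/w13.png

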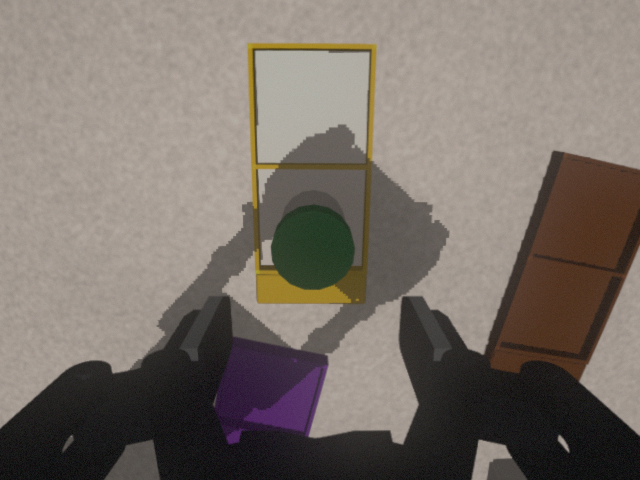

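Call:
send_rows(
  moves=[
    [0.9,-1.2,0,0],
    [1.9,-2.4,0,0],
    [1.9,-2.4,0,0],
    [1.9,-2.4,0,0],
    [1.9,-2.4,0,0],
    [1.9,-2.4,0,0],
    [1.9,-2.4,0,0],
    [1.9,-2.4,0,0],
    [1.9,-2.4,0,0],
    [1.9,-2.4,0,0],
    [1.5,-2,0,0],
    [0,0,0,0],
  ],
  jaw=6.5,
)

```text
time_s: 37.78
tcp_pos: [0.6788, -0.0525, 0.1447]
eef_rot: [[1.0, -0.01, -0.001], [-0.01, -1.0, 0.002], [-0.001, -0.002, -1.0]]
ft_force: [0.4, -0.3, -0.0]
finger_gap: 0.0648
```

Call:
send_rows(
  moves=[
    [0,0,0,0],
    [0,0,0,0],
  ],
)

```text
time_s: 37.95
tcp_pos: [0.6766, -0.0573, 0.1451]
eef_rot: [[1.0, -0.014, -0.002], [-0.014, -1.0, 0.0], [-0.002, 0.0, -1.0]]
ft_force: [0.1, -0.3, 0.2]
finger_gap: 0.0652
```

```bash
python3 go.py .678 -.058 .022
python3 - <<'E'
from h import *
f=bot.grab_frame('wrist');cv2.imwrite('pics/w14.png',f['img'][:,:,::-1])
print([(np.array(d['at']),d['conf']) for d in bot.pinpoint('calorimeter_center',f)])
E
```

```text
t 37.95 p [ 0.6766 -0.0573  0.1451] yang -90.81765236510607 gap 0.06521398483270073 F [ 0.1204 -0.3373  0.2373] j [-0.2617  0.4931  1.3534 -0.0006  1.2971  1.3235]
to [ 0.678 -0.058  0.022] tool cm [ 0.16  0.07 12.31]
[(array([ 0.6741, -0.0565,  0.0297]), 0.8)]
```

View pics/w14.png

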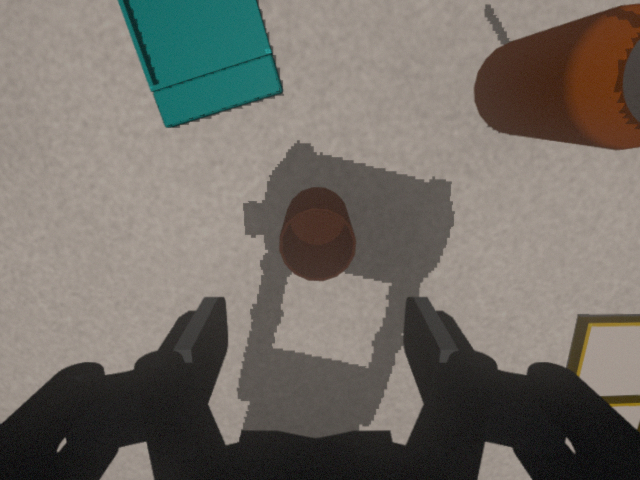

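Call:
send_rows(
  moves=[
    [0.1,0,0.4,0],
    [0,0,1.5,0],
    [0,0,1.5,0],
    [0,0,1.5,0],
    [0,0,1.5,0],
    [0,0,1.5,0],
    [0,0,1.5,0],
    [0,0,1.5,0],
    [0,0,0.9,0],
    [0,0,0.4,0],
    [0,0,0,0],
    [0,0,0,0],
  ],
)

```text
time_s: 39.05
tcp_pos: [0.6789, -0.057, 0.0247]
eef_rot: [[1.0, -0.014, 0.001], [-0.014, -1.0, -0.0], [0.001, 0.0, -1.0]]
ft_force: [0.3, 0.1, 0.6]
finger_gap: 0.065
```

Call:
send_rows(
  moves=[
    [0,0,0,0],
    [0,0,0,0],
    [0,0,0,0],
    [0,0,0,0],
    [0,0,0,0],
    [0,0,0,0],
    [0,0,0,0],
  ],
  jaw=3.2,
)

```text
time_s: 39.63
tcp_pos: [0.6798, -0.0572, 0.026]
eef_rot: [[1.0, -0.014, 0.003], [-0.014, -1.0, -0.001], [0.003, 0.001, -1.0]]
ft_force: [0.1, 0.6, 6.1]
finger_gap: 0.0434
```

Call:
send_rows(
  moves=[
    [0,0,-0.5,0],
    [0,0,-1.5,0],
    [0,0,-1.5,0],
    [0,0,-1.5,0],
    [0,0,-1.5,0],
    [0,0,-1.5,0],
    [0,0,-1.5,0],
    [0,0,-1.0,0],
    [0,0,0,0],
    [0,0,0,0],
  ],
)

```text
time_s: 40.47
tcp_pos: [0.6789, -0.057, 0.1301]
eef_rot: [[1.0, -0.014, 0.001], [-0.014, -1.0, -0.0], [0.001, 0.0, -1.0]]
ft_force: [0.7, 0.6, -1.2]
finger_gap: 0.0432
```

```bash
python3 go.py .554 -.302 .13
python3 - <<'E'
from h import *
f=bot.grab_frame('side');cv2.imwrite('pics/s14.png',cv2.resize(f['img'][100:360,200:450,::-1],None,fx=2.2,fy=2.2))
E
```

```text
t 40.4667 p [ 0.6789 -0.057   0.1301] yang -90.81159831762149 gap 0.0432497326282162 F [ 0.7196  0.5537 -1.1948] j [-0.2607  0.5105  1.3603 -0.      1.2694  1.3243]
to [ 0.554 -0.302  0.13 ] tool cm [-12.14  24.67   0.01]
```

View pics/s14.png

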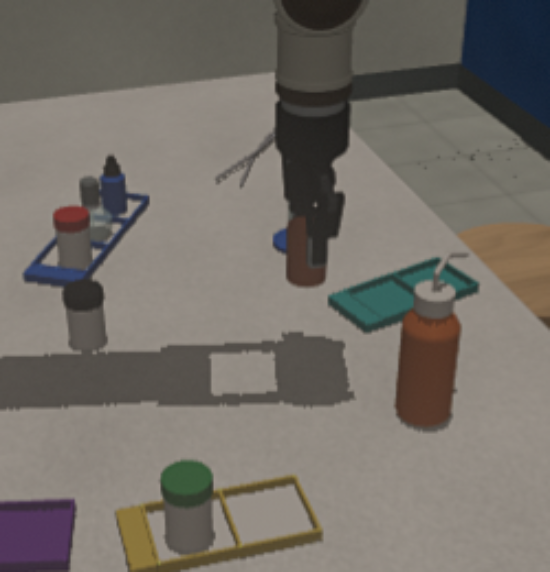

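Call:
send_rows(
  moves=[
    [-0.6,1.2,0,0],
    [-1.2,2.5,0,0],
    [-1.2,2.5,0,0],
    [-1.2,2.5,0,0],
    [-1.2,2.5,0,0],
    [-1.2,2.5,0,0],
    [-1.2,2.5,0,0],
    [-1.2,2.5,0,0],
    [-1.2,2.5,0,0],
    [-1.2,2.4,0,0],
    [-0.7,1.2,0,0],
    [0,0,0,0],
  ],
)

```text
time_s: 41.52
tcp_pos: [0.5517, -0.3058, 0.1283]
eef_rot: [[1.0, -0.018, -0.002], [-0.018, -1.0, 0.0], [-0.002, -0.0, -1.0]]
ft_force: [-1.1, 0.0, -0.8]
finger_gap: 0.043
```

Call:
send_rows(
  moves=[
    [0,0,0,0],
    [0,0,0,0],
  ],
)

```text
time_s: 41.68
tcp_pos: [0.554, -0.3021, 0.1288]
eef_rot: [[1.0, -0.014, -0.001], [-0.014, -1.0, 0.001], [-0.001, -0.001, -1.0]]
ft_force: [0.9, 0.6, -1.0]
finger_gap: 0.043
```

```bash
python3 go.py .554 -.302 .034
python3 - <<'E'
from h import *
f=bot.grab_frame('wrist');cv2.imwrite('pics/w15.png',f['img'][:,:,::-1])
a=np.radians(-1.3)
u=np.array([np.cos(a),np.sin(a)]);v=np.array([-u[1],u[0]])
for c in [(.0765,-.04),(.0765,.04),(.0375,0)]:
    P=np.array([.516,-.301])+c[0]*u+c[1]*v
    print(c,P,proj(f,np.r_[P,.014]))
E
```

```text
t 41.6833 p [ 0.554  -0.3021  0.1288] yang -90.7865799129233 gap 0.04301527211160075 F [ 0.949   0.5638 -0.9706] j [-0.6907  0.3923  1.5231  0.0007  1.2274  0.8937]
to [ 0.554 -0.302  0.034] tool cm [0.   0.   9.48]
(0.0765, -0.04) [ 0.5916 -0.3427] [380.0482 168.1926]
(0.0765, 0.04) [ 0.5934 -0.2627] [250.2395 167.0774]
(0.0375, 0) [ 0.5535 -0.3019] [314.6482 228.4451]
```

View pics/w15.png

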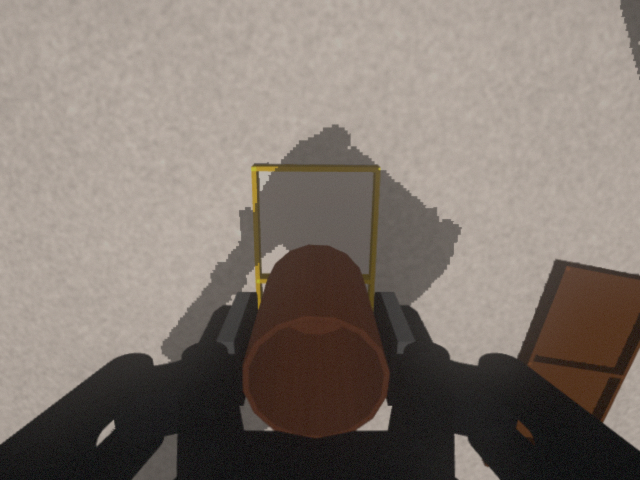

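Call:
send_rows(
  moves=[
    [0,0,0.5,0],
    [0,0,1.5,0],
    [0,0,1.5,0],
    [0,0,1.5,0],
    [0,0,1.5,0],
    [0,0,1.4,0],
    [0,0,0.8,0],
    [0,0,0.5,0],
    [0,0,0.2,0],
    [0,0,0,0],
    [0,0,0,0],
  ],
)

```text
time_s: 42.65
tcp_pos: [0.5546, -0.3035, 0.0361]
eef_rot: [[1.0, -0.014, 0.001], [-0.014, -1.0, -0.001], [0.001, 0.001, -1.0]]
ft_force: [0.0, -0.7, -0.6]
finger_gap: 0.0433
```

Call:
send_rows(
  moves=[
    [0,0,0.1,0],
    [0,0,0.1,0],
    [0,0,0.1,0],
    [0,0,0,0],
    [0,0,0,0],
  ],
)

```text
time_s: 43.07
tcp_pos: [0.554, -0.3032, 0.0323]
eef_rot: [[1.0, -0.014, -0.0], [-0.014, -1.0, 0.0], [-0.0, -0.0, -1.0]]
ft_force: [-0.1, 0.6, 0.2]
finger_gap: 0.0433
```

Call:
send_rows(
  moves=[
    [0,0,0.1,0],
    [0,0,0.1,0],
    [0,0,0.05,0],
    [0,0,0,0],
    [0,0,0,0],
  ],
)

```text
time_s: 43.48
tcp_pos: [0.554, -0.3032, 0.03]
eef_rot: [[1.0, -0.014, -0.0], [-0.014, -1.0, -0.0], [-0.0, 0.0, -1.0]]
ft_force: [-1.2, 0.5, 2.0]
finger_gap: 0.0433
```

Call:
send_rows(
  moves=[
    [0,0,0.05,0],
    [0,0,0.05,0],
    [0,0,0,0],
    [0,0,0,0],
  ],
)

```text
time_s: 43.82
tcp_pos: [0.5541, -0.3032, 0.03]
eef_rot: [[1.0, -0.014, -0.0], [-0.014, -1.0, -0.0], [-0.0, 0.0, -1.0]]
ft_force: [-4.7, 2.4, 7.5]
finger_gap: 0.0432
```

Call:
send_rows(
  moves=[
    [0,0,0,0],
    [0,0,0,0],
    [0,0,0,0],
    [0,0,0,0],
    [0,0,-0.7,0],
    [0,0,-1.5,0],
    [0,0,-2,0],
    [0,0,-2,0],
    [0,0,-2,0],
    [0,0,-2,0],
    [0,0,-3,0],
    [0,0,-3,0],
  ],
  jaw=6.2,
)

```text
time_s: 44.82
tcp_pos: [0.5535, -0.3027, 0.1917]
eef_rot: [[1.0, -0.014, -0.001], [-0.014, -1.0, 0.001], [-0.001, -0.001, -1.0]]
ft_force: [1.0, -0.0, 0.4]
finger_gap: 0.0619
```

Call:
send_rows(
  moves=[
    [-2,0,-2,0],
    [-3,0,0,0],
    [-3,0,0,0],
    [-3,0,0,0],
    [-2,0,0,0],
    [0,0,0,0],
    [0,0,0,0],
  ],
)

```text
time_s: 45.4
tcp_pos: [0.4236, -0.3015, 0.2114]
eef_rot: [[1.0, -0.016, 0.001], [-0.016, -1.0, -0.001], [0.001, 0.001, -1.0]]
ft_force: [0.2, 0.6, 0.8]
finger_gap: 0.062
```

```bash
python3 go.py
python3 - <<'E'
from h import *
T={'jar_red_center':('b',-.075),'burner_center':('b',0),'dropper_center':('b',.075),'jar_green_center':('y',-.0375),'calorimeter_center':('y',.0375),'jar_black_center':None,'wash_bottle_center':None,'cylinder_center':None}
fr={'b':(np.array([.4965,.3025]),.997),'y':(np.array([.516,-.301]),-.0227)}
for n in ['scene','side']:
    f=bot.grab_frame(n);cv2.imwrite(f'pics/{n}_end.png',f['img'][:,:,::-1])
    for q in T:
        for d in bot.pinpoint(q,f)[:1]:
            p=np.array(d['at']);e=''
            if T[q]:
                o,a=fr[T[q][0]];r=p[:2]-o;e=np.array([r@[np.cos(a),np.sin(a)],r@[-np.sin(a),np.cos(a)]]),T[q][1]
            print(n,q,p,round(d['conf'],2),e)
E
```

```text
t 45.4 p [ 0.4236 -0.3015  0.2114] yang -90.89634797218979 gap 0.062004858958159784 F [0.2084 0.6199 0.7951] j [-0.8514  0.0303  1.7744  0.0003  1.3358  0.7349]
scene jar_red_center [0.4559 0.2364 0.043 ] 0.78 (array([-0.0776, -0.0018]), -0.075)
scene burner_center [0.5393 0.3662 0.0417] 0.65 (array([ 0.0767, -0.0014]), 0)
scene dropper_center [0.5378 0.3677 0.0413] 0.61 (array([0.0772, 0.0007]), 0.075)
scene jar_green_center [ 0.4739 -0.3003  0.0391] 0.87 (array([-0.0421, -0.0003]), -0.0375)
scene calorimeter_center [ 0.7627 -0.1887  0.0855] 0.72 (array([0.2441, 0.1179]), 0.0375)
scene jar_black_center [0.4425 0.0526 0.0378] 0.8 
scene wash_bottle_center [ 0.7624 -0.1895  0.0852] 0.9 
scene cylinder_center [0.7531 0.1945 0.0938] 0.92 
side jar_red_center [0.4573 0.2375 0.0384] 0.49 (array([-0.0759, -0.0024]), -0.075)
side jar_green_center [ 0.4832 -0.3043  0.0433] 0.74 (array([-0.0327, -0.004 ]), -0.0375)
side calorimeter_center [ 0.5481 -0.3056  0.0353] 0.9 (array([ 0.0322, -0.0039]), 0.0375)
side jar_black_center [0.4441 0.0481 0.0364] 0.71 
side wash_bottle_center [ 0.7616 -0.1892  0.0839] 0.64 
side cylinder_center [0.7571 0.2006 0.0967] 0.85
```

View pics/scene_end.png

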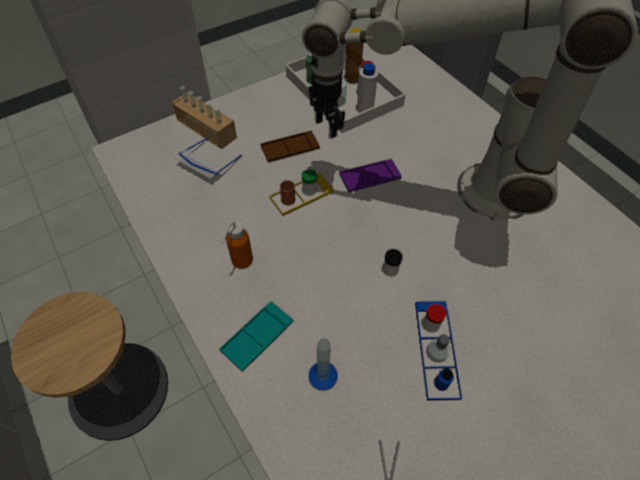

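View pics/side_end.png

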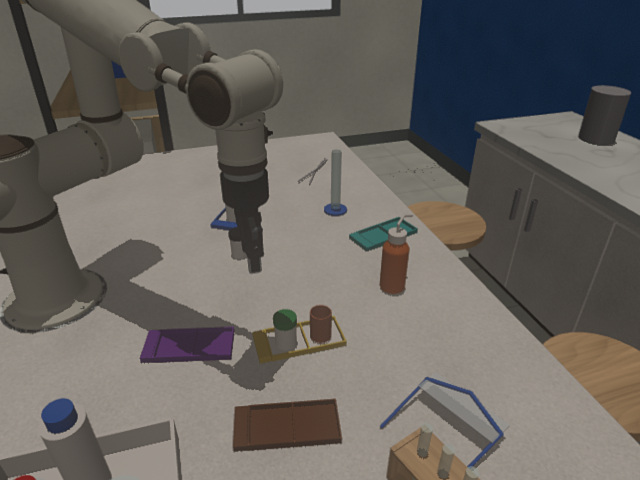

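Both pictures show all five things upright in the right compartments. In the scene view red is at (435,315), the burner at (439,347), the dropper at (445,378), green at (309,176) and the copper cup at (288,192). The other three things are where they were, so I hand the job in.

Run:
```python
from bench import bot
print(bot.close_job())
```

```text
the job is handed in; nothing more can be done
None
```

Both kits are made up and the job is handed in after about 45 s of the 131 s; no verdict is reported. The blue tray holds the red-capped jar, the burner and the dropper bottle, counted from its block. The yellow tray holds the green-capped jar and the copper cup. Each was lowered to a light floor contact (under 10 N) before release.

**Final checks:**
- **Kit things:** the last pictures show all five upright in their compartments. Where the networks found them, they were within about 6 mm of the compartment centres.
- **Left alone:** the black-capped jar, the wash bottle and the measuring cylinder read where they started, within about 7 mm, which is little more than measurement noise.

**What disagreed or was missed:**
- **Burner:** in the last scene picture the network reported it at the dropper's place. I confirmed it by eye there, and in the wrist picture taken after its release.
- **Copper cup:** the scene network took the wash bottle for it. The side view found it about 5 mm from its compartment centre.
- **Height:** for the green jar the last readings were 39 and 43 mm, and for the red jar 43 and 38 mm (limits 35 to 43 mm). The 43 mm readings sit at the limit (43.3 mm for the green jar), within the 4 mm accuracy. Both jars were felt to touch the floor at the expected height.
- **Yellow tray:** the wrist picture put it about 4 mm nearer the robot than my first estimate, and I corrected for that before placing.

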